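# Clear the bench, draw the shaft from its tube, put the rest back

## Task

The pot and the drill-bit block stand in front of the mouth of the storage tube: first move both, upright, into the side tray and leave them there while you draw the long steel shaft out of the tube and lay it in the V cradle, centred along the cradle. Then put the pot and the bit block back upright, each in the middle of the same rubber pad it stood on at the start. Do not tip the pot or the block over, and leave the screwdriver and the battery where they are.

Things in the scene. Friction and masses are not known exactly. Their poses are not given: they have to be found in the camera images.
- pot_center (a point): Round white plastic pot with a steel screw cap, 48 mm across, 75 mm high, 0.18 kg, loose, standing on one of the two pads. The point is its centre, 37.5 mm above its underside; z is its axis (up).
- bitblock_center (a point): Square bare aluminium block, 46 x 46 mm and 55 mm high, with nine short dark drill bits standing in its top (highest 72 mm above the underside), 0.2 kg, loose, standing on the other pad. The point is on its axis 36 mm above its underside; x and y are square to its sides, z is up.
- shaft_center (a point): Bare round steel shaft, 14 mm in diameter, 240 mm long, 0.28 kg, loose. The point is the middle of its length, on its axis; x runs along it (120 mm to each end). At the start it lies level inside the tube with 45 to 65 mm of one end sticking out of the mouth, its axis 45 mm above the bench; it slides freely.
- tube: Blue square steel storage tube, fixed on two wooden saddles (34 mm high) 44 mm wide, closed at its back. Origin on the bench right under the mouth; x runs from the mouth into the tube, so the shaft is drawn out to -x. Length 200 mm, outside 26 x 26 mm (from 34 to 60 mm above the bench), inside 18 x 18 mm; its inner floor is 38 mm above the bench.
- pad_near: Black square rubber pad, 66 x 66 mm, 3 mm thick, fixed on the bench in front of the tube's mouth (nearer one). Origin at the centre of its underside. The pot stands at the middle of one pad and the bit block of the other, in either order.
- pad_far: The same pad, farther from the tube's mouth, in line with it. Origin at the centre of its underside.
- tray: Low steel side tray, fixed, 140 mm (its x) by 210 mm (its y), rim 18 mm high, walls and floor 4 mm thick, with room for the pot and the block side by side along its y. Origin at the centre of its underside.
- cradle_seat (a point): Grey painted cradle, fixed: two upright V notches 120 mm apart (18 mm thick, about 40 mm wide) on a base plate 160 x 50 x 8 mm. The point lies midway between the notches where the axis of the seated shaft comes, 45 mm above the bench; x runs along the seated shaft, either end of which may point either way. The V mouths open upward, about 17 mm to each side; between the notches 100 mm is free for the fingers.
- driver: Loose screwdriver, about 180 mm long, lying on the bench. Not part of the job. Origin under its middle; x points to its tip.
- battery: Loose drill battery pack, black, 70 x 100 x 62 mm, standing on the bench beyond the tube. Not part of the job. Origin at the centre of its underside.
There are look-alikes about, which are no part of the job. What is shaped like the part that bears pot_center but orange is not meant.

How it is judged (in metres and radians):
On the way, in this order (a step that is already met when the one before it is completed fails the run):
1. the pot and the bit block both stand upright in the side tray, let go, while the shaft is still in the tube (x of pot_center in the frame of tray between -0.055 and 0.055 m and y of pot_center in the frame of tray between -0.09 and 0.09 m and z of pot_center in the frame of tray between 0.0375 and 0.0535 m and angle between each of pot_center, bitblock_center's own z axis and vertical below 0.12 rad and x of bitblock_center in the frame of tray between -0.055 and 0.055 m and y of bitblock_center in the frame of tray between -0.09 and 0.09 m and z of bitblock_center in the frame of tray between 0.036 and 0.052 m and linear speed of each of pot, bitblock below 0.02 m/s and contact force between the fingers and pot below 0.1 N and contact force between the fingers and bitblock below 0.1 N and x of shaft_center in the frame of tube above 0.03 m), for 0.2 s.
2. the shaft lies at rest in both notches of the cradle, let go, while the pot and the bit block still stand in the tray (x of shaft_center in the frame of cradle_seat between -0.015 and 0.015 m and y of shaft_center in the frame of cradle_seat between -0.006 and 0.006 m and z of shaft_center in the frame of cradle_seat between -0.005 and 0.006 m and angle between the x axis of shaft_center and the x axis of cradle_seat, either way round below 0.06 rad and linear speed of shaft below 0.02 m/s and contact force between the fingers and shaft below 0.1 N and x of pot_center in the frame of tray between -0.055 and 0.055 m and y of pot_center in the frame of tray between -0.09 and 0.09 m and z of pot_center in the frame of tray between 0.0375 and 0.0535 m and angle between each of pot_center, bitblock_center's own z axis and vertical below 0.12 rad and x of bitblock_center in the frame of tray between -0.055 and 0.055 m and y of bitblock_center in the frame of tray between -0.09 and 0.09 m and z of bitblock_center in the frame of tray between 0.036 and 0.052 m), for 0.2 s.
At the end, for the whole second after the job is handed in: The shaft lies in both V notches, let go, its middle within 15 mm along and 6 mm across of the cradle's middle, within 0.06 rad of its direction; the pot and the bit block stand upright within 14 mm of where they began, let go; all at rest (x of shaft_center in the frame of cradle_seat between -0.015 and 0.015 m and y of shaft_center in the frame of cradle_seat between -0.006 and 0.006 m and z of shaft_center in the frame of cradle_seat between -0.005 and 0.006 m and angle between the x axis of shaft_center and the x axis of cradle_seat, either way round below 0.06 rad and linear speed of each of shaft, pot, bitblock below 0.02 m/s and contact force between the fingers and shaft below 0.1 N and distance of each of pot_center, bitblock_center from where it was at the start of the episode below 0.014 m and angle between each of pot_center, bitblock_center's own z axis and vertical below 0.1 rad and contact force between the fingers and pot below 0.1 N and contact force between the fingers and bitblock below 0.1 N); the robot touches nothing.
It fails at once if the pot is tipped over (angle between pot_center's own z axis and vertical above 0.7 rad).
It fails at once if the bit block is tipped over (angle between bitblock_center's own z axis and vertical above 0.7 rad).
It fails at once if the screwdriver is moved by more than 20 mm (distance of driver from where it was at the start of the episode above 0.02 m).
It fails at once if the battery is moved by more than 20 mm (distance of battery from where it was at the start of the episode above 0.02 m).
It also fails if it takes over 141 s, if anything falls off the work surface, if the arm or the gripper's body presses on something with over 40 N, if the wrist force passes 120 N, or if a joint passes its speed limit or range.

## Robot

A 6-joint arm with a two-finger parallel gripper is mounted at the origin on the work surface. World frame = base frame: x ahead of the robot, y to its left, z up, the work surface at z = 0. Lengths are in mm, angles in rad, forces in N, time in s.
With the tool pointing down it reaches from about 225 to 725 mm from the base axis. Payload 3.1 kg.
Tool frame: the origin (TCP) lies where the fingers leave the gripper's body, on its centre line; the fingertips stand 73 mm ahead of it and the grasp point (between the pads) lies 54 mm ahead of it; z points along the fingers, y is the direction in which the jaws open and shut (so a half turn about z gives the same grasp; the last joint's range is limited). The gripper opens to 85 mm and grips with 20 to 120 N. Pads are 22 mm wide; open, the fingers measure 114 mm over their backs; the gripper's body (76 mm by 85 mm) begins 54 mm behind the grasp point. The pads swing forward as they close: fully open they stand 13 mm farther back than shut.
Start: joints at [1.081, 0.048, 0.099, 1.622, 0, 1.443], TCP at [185.835, 491.002, 303.912] pointing down, gripper open.
Joint ranges: [-2.91, 2.91], [-0.99, 1.94], [-1.21, 1.42], [-2.12, 2.29], [-1.49, 1.47], [-3.14, 3.14]. Speed limits (rad/s): [2.79, 2.79, 3.14, 3.14, 3.14, 3.14].

## Interface

Orientations are given as a unit quaternion [x, y, z, w].
In Python, from plant import r gives the robot as it stands. The module is installed in compiled form; this text tells all that it offers.
- The arm moves only by the tool send_rows, never from a script. Its argument "deltas" is a list of rows, each a list of 2 entries, a list of its own where there are three numbers: the shift along the tool's x, y, z in mm, then the turn, a rotation vector about the tool's x, y, z in degrees. In form: [[[dx, dy, dz], [wx, wy, wz]], ...]. A call has 1 to 20 rows; each row shifts and turns the commanded pose from where the row before left it, along the tool's axes as they then stand; what a row does not reach is not made up. A row lasts 1/10 s, in which the tool goes at most 50 mm and 8.59 degrees, less where a joint would pass 70% of its speed; a pose out of reach is approached as far as the arm can. A call is refused whole if a number of a shift passes 50 or a number of a turn 8.59, either way. A call with a gripper value outside its range is refused whole. "jaw" is the closure in counts, from 0 (fully open) to 255 (shut), set as the call begins (left out, the last holds). The fingers move at their own pace and stop on an object; the grip force is fixed at half the most. Time passes only in rows, so rows that do not move let the fingers close. It gives the time, the measured TCP pose, the force and the opening at its end, in the units of the state.
- r.state(): the state, without advancing time (a new reading comes with each control period).
- r.grab_frame(name): name is "scene" or "top"; returns a dict with "color" (400x640x3 uint8, blue, green, red), "fx", "fy", "cx", "cy" (pixels), "k1" (the pictures are not rectified: a ray, as slopes to the right and down, at radius r is drawn at 1 + k1 r^2 times it, then the intrinsics apply), "R" (3x3) and "t" (3): a world point X has camera coordinates R X + t. Camera axes: x right, y down, z forward; pixel columns grow to the right and rows downward; lengths in mm; the calibration is good to about 2 mm. A picture is of the moment at which its call begins. There is no depth.
- r.hand_in(): hands the job in, once; it reports no verdict.
Trained networks look in a picture, given as the dict that the camera call returned (one of the last four; its "shot" number tells which), for a name from the list of things; names that differ only in an ending like _2 or _b are one class to them, and where a whole thing is asked for, a point or a joint stands for the part that bears it (a point fixed in the world has none). Each returns a list of dicts, best first, with "score" (0 to 1); they miss things now and then, are a little off and sometimes report something else, mostly with a low value. They report only what shows in the picture. A call takes as long as a camera call. They do not tell look-alikes from the thing itself.
- r.look_for(picture, thing): "position" ([x, y, z] in mm, in world coordinates, good to about 4 mm: the middle of the surface that is visible of it).
- r.regions_of(picture, thing): "mask" (400x640 bool, what is visible of it).
- r.tip_of(picture, thing): "position" ([x, y, z] in mm, in world coordinates, good to about 4 mm: a listed point, or the origin of a listed thing).
The state is a dict: "t": time; "q": joint angles; "joint_vel": joint speeds; "effort": joint torques, N m; "position": TCP position; "eef_rot": TCP orientation; "ft_force": force on the tool from outside, world axes, zero at the start; "torque": the same for the moment, N m; "grip_width": finger opening in mm.
Only numpy, scipy, OpenCV 4.12 (cv2) and the standard library are available. Lean on these libraries where they do the work, as an engineer would, in place of code of your own. Each camera call takes 0.05 s, during which the arm holds its last target.

## Working session

There is one attempt and no reset: what is moved stays moved. The work goes in short steps, Python scripts to look and compute and a tool call to move; the robot and the scene stay as the last step left them, time stands still between calls to the robot, and variables do not carry over. Pictures are saved under pics/ and viewed, and the job is handed in when it is done.

Besides the shell and the picture viewer there is one more tool, called after "Request:" as name(argument=value, ...) on one line, values as JSON. send_rows: Moves the arm, as the interface text tells. Its arguments: {"type":"object","properties":{"deltas":{"type":"array","items":{"type":"array"}},"jaw":{"type":"number"}},"required":["deltas"]}

```bash
mkdir -p pics
cat > h.py <<'E'
from plant import r
import numpy as np, cv2, pickle
def snap(n,f):
    p=r.grab_frame(n); cv2.imwrite('pics/'+f,p['color']); return p
def ray(p,u,v):
    x=np.array([(u-p['cx'])/p['fx'],(v-p['cy'])/p['fy']]);y=x.copy()
    for _ in range(30): y=x/(1+p['k1']*(y@y))
    R=np.array(p['R']);t=np.array(p['t']);d=R.T@np.array([y[0],y[1],1]);c=-R.T@t
    return c,d
def atz(p,u,v,z):
    c,d=ray(p,u,v); return c+d*(z-c[2])/d[2]
def proj(p,X):
    c=np.array(p['R'])@np.array(X,float)+np.array(p['t']); y=c[:2]/c[2]; y=y*(1+p['k1']*(y@y))
    return np.array([p['fx']*y[0]+p['cx'],p['fy']*y[1]+p['cy']])
E
python3 - <<'E'
from h import *
np.set_printoptions(precision=1,suppress=True)
s=r.state();print(s['t'],s['position'],s['eef_rot'],s['grip_width'])
for n in('scene','top'):
    p=snap(n,n+'0.png');print(n,p['t'],np.array(p['R']).tolist())
    for th in['pot_center','bitblock_center','shaft_center','tube','pad_near','pad_far','tray','cradle_seat','driver','battery']:
        for d in r.tip_of(p,th)[:3]: print(th,'tip',np.array(d['position']),round(d['score'],2),proj(p,d['position']))
        for d in r.look_for(p,th)[:3]: print(th,'look',np.array(d['position']),round(d['score'],2),proj(p,d['position']))
print(r.state()['t'])
E
```

```text
0.0 [185.6 490.6 302.8] [ 0.2  1.  -0.  -0. ] 85.98928417469142
scene [ -42.9 -449.3 1395.1] [[0.10386461809719368, 0.9945464848032399, 0.00945677921086351], [0.7835510585681092, -0.07596583829831358, -0.6166659793019476], [-0.612584589852144, 0.07145964579504573, -0.787168113746058]]
pot_center tip [695.1  -7.1  34. ] 0.73 [330.  230.8]
pot_center tip [576.7 -24.4  40.1] 0.56 [316.1 185.8]
pot_center look [706.7  -8.9  61.6] 0.73 [330.2 228.1]
pot_center look [589.3 -28.1  53.4] 0.65 [315.  186.6]
bitblock_center tip [ 562.6 -114.9   37.5] 0.69 [275.3 184.7]
bitblock_center tip [ 561.5 -113.8   -3.3] 0.65 [276.9 195.5]
bitblock_center tip [573.1 -29.7  -3.2] 0.59 [313.6 196.7]
bitblock_center look [ 579.1 -112.7   54.6] 0.86 [276.1 185.5]
bitblock_center look [590.5 -27.5  55.5] 0.54 [315.3 186.4]
shaft_center look [600.5  53.2  51.5] 0.7 [352.4 188.3]
tube tip [431.4   8.4  -1. ] 0.28 [323.2 150.5]
tube tip [ 461.  -323.9   46.6] 0.25 [183.9 155.6]
tube look [630.8 181.7  57. ] 0.78 [413.2 193.1]
pad_near tip [ 563.7 -114.3   37.5] 0.6 [275.6 185.1]
pad_near tip [575.9 -27.3   0.3]
[... 1716 characters left out ...]
.5   0.6] 0.22 [322.1 278.6]
pad_near tip [574.  -31.9   0.5] 0.92 [339.1 218.2]
pad_near look [564.7 -31.1   3.2] 0.59 [338.9 221.9]
pad_far tip [ 560.1 -111.8   -0.3] 0.83 [372.7 223.3]
pad_far look [550.5 -93.3   2.4] 0.68 [365.2 227.3]
tray tip [456.  342.   -1.6] 0.58 [181.  271.6]
tray tip [575.  -29.5  40.5] 0.38 [338.6 215.7]
tray look [457.2 342.2   3.3] 0.56 [180.3 271. ]
tray look [571.6 -29.8  76.4] 0.15 [339.2 215.2]
cradle_seat look [ 459.  -318.5    9.6] 0.63 [462.9 263.9]
driver tip [433.    9.3  -1. ] 0.85 [323.1 278.3]
driver look [441.5 -21.9  22.6] 0.71 [336.5 274.3]
battery tip [752.1 166.7   2.2] 0.69 [255.8 147.2]
battery look [746.5 157.   50.9] 0.94 [257.  143.9]
2.1
```

View pics/scene0.png

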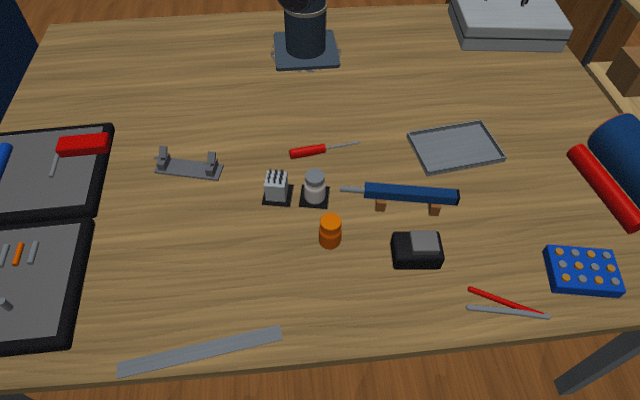

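View pics/top0.png

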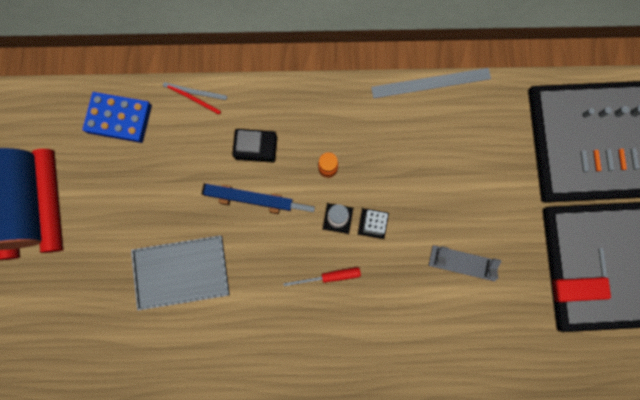

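Run:
```python
import cv2
a=cv2.imread('pics/top0.png')[130:300,230:430];cv2.imwrite('pics/c1.png',cv2.resize(a,None,fx=4,fy=3.5*4/3.5*0+4,interpolation=3)[:600] if 0 else cv2.resize(a,(700,595),interpolation=3))
b=cv2.imread('pics/scene0.png')[120:280,230:440];cv2.imwrite('pics/c2.png',cv2.resize(b,(787,600),interpolation=3))
```

```text
(no output)
```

View pics/c1.png

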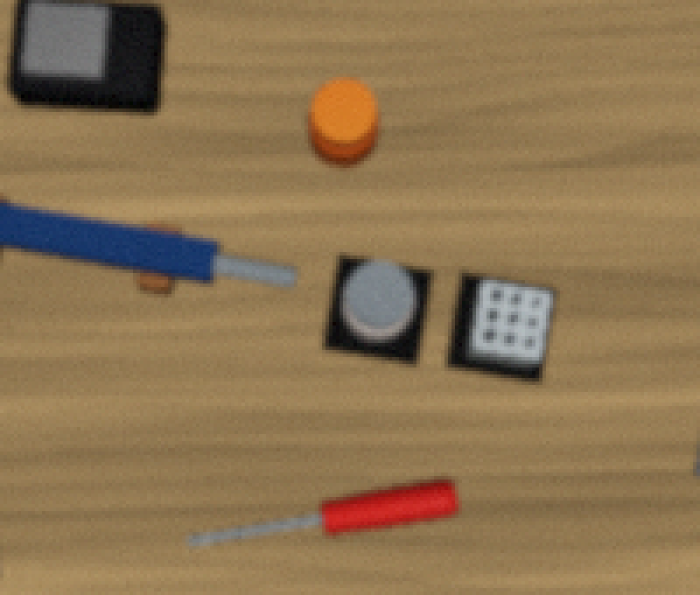

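View pics/c2.png

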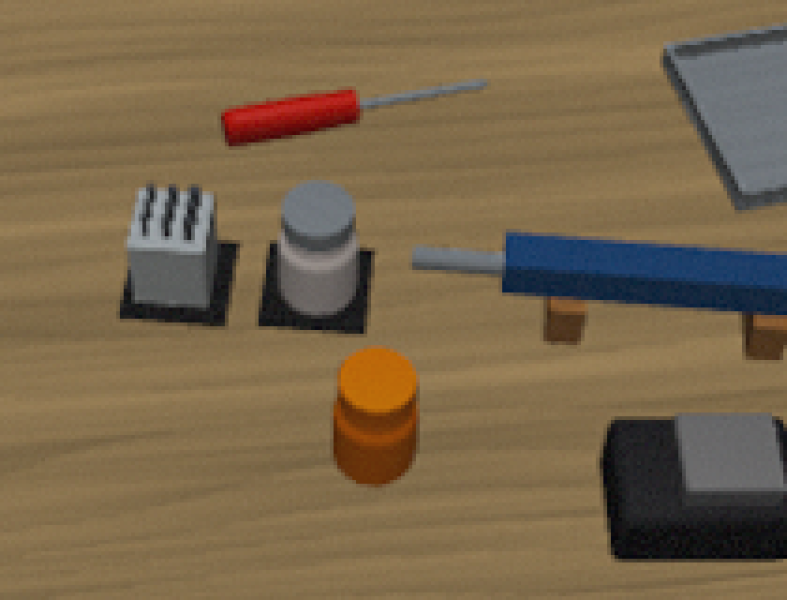

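The pot candidates in the top image are the white pot with the steel cap at (338,216) and the orange one at (328,163). I choose the white one, and the crop confirms its grey cap and its pad. It stands on the near pad and the block at (375,221) stands on the far pad. The tube mouth is at (291,205), the cradle at (463,263) and the tray at (181,271). Next I fit models to the masks to get the poses.

```bash
cat > fit.py <<'E'
from h import *
from scipy.optimize import minimize
def box(cx,cy,sx,sy,z0,z1): return np.array([[cx+a*sx/2,cy+b*sy/2,z] for a in(-1,1) for b in(-1,1) for z in(z0,z1)])
def cyl(d,z0,z1): 
    return np.array([[d/2*np.cos(a),d/2*np.sin(a),z] for a in np.linspace(0,2*np.pi,24) for z in(z0,z1)])
M={'tube':[box(100,0,200,26,34,60)],
 'tray':[box(0,0,140,210,0,18)],
 'cradle_seat':[box(0,0,160,50,0,8)],
 'padpot':[box(0,0,66,66,0,3)],'padblk':[box(0,0,66,66,0,3)],
 'pot':[cyl(48,3,55),cyl(44,55,78)],'blk':[box(0,0,46,46,3,58)],
 'shaft':[]}
def render(p,parts,x,y,a,S=4):
    m=np.zeros((400*S,640*S),np.uint8);c,s=np.cos(a),np.sin(a)
    for P in parts:
        W=np.c_[c*P[:,0]-s*P[:,1]+x,s*P[:,0]+c*P[:,1]+y,P[:,2]]
        q=np.array([proj(p,w) for w in W]);q=((q+.5)*S).astype(np.int32)
        cv2.fillConvexPoly(m,cv2.convexHull(q),1)
    return cv2.resize(m.astype(np.float32),(640,400),interpolation=cv2.INTER_AREA)
def fit(views,parts,x0,same=False):
    def cost(v):
        t=0
        for p,m in views:
            g=render(p,parts,v[0],v[1],v[2]/100); t-=np.minimum(g,m).sum()/np.maximum(g,m).sum()
        return t/len(views)
    sim=np.array([x0]+[np.array(x0)+d for d in np.eye(3)*[6,6,8]])
    o=minimize(cost,x0,method='Nelder-Mead',options=dict(initial_simplex=sim,xatol=.05,fatol=1e-5))
    return o.x,o.fun
E
python3 - <<'E'
from fit import *
np.set_printoptions(precision=1,suppress=True)
P={n:r.grab_frame(n) for n in('scene','top')}
pickle.dump({k:{a:np.array(b) if a!='shot' else b for a,b in p.items()} for k,p in P.items()},open('f0.pkl','wb'))
def mk(p,th,near):
    best=None
    for d in r.regions_of(p,th):
        ys,xs=np.nonzero(d['mask'])
        if len(xs)and np.hypot(xs.mean()-near[0],ys.mean()-near[1])<25: best=d['mask'].astype(np.float32);break
    return best
masks={}
cent={'tube':[620,170,45],'tray':[455,341,5],'cradle_seat':[461,-320,10],'pot_center':[573,-29,40],'bitblock_center':[561,-112,30],'pad_near':[573,-29,2],'pad_far':[561,-112,2],'shaft_center':[598,53,45]}
for n,p in P.items():
    for th,c in cent.items():
        m=mk(p,th,proj(p,c)); masks[n,th]=m; print(n,th,None if m is None else m.sum())
pickle.dump(masks,open('m0.pkl','wb'))
x0={'tube':[601,76,150],'tray':[455,341,0],'cradle_seat':[461,-320,150]}
for th,x in x0.items():
    for ns in(['scene'],['top'],['scene','top']):
        v=[(P[n],masks[n,th]) for n in ns if masks[n,th] is not None]
        if v: print(th,ns,*fit(v,M[th],x))
for pad,ob,th,x in(('padpot','pot','pot_center',[573,-29,-8]),('padblk','blk','bitblock_center',[561,-112,-8])):
    pn={'padpot':'pad_near','padblk':'pad_far'}[pad]
    for ns in(['scene'],['top'],['scene','top']):
        v=[(P[n],masks[n,th]) for n in ns if masks[n,th] is not None]
        if v: print(th,ns,*fit(v,M[ob],x))
        v=[(P[n],np.maximum(masks[n,th],masks[n,pn])) for n in ns if masks[n,th] is not None and masks[n,pn] is not None]
        if v: print(th,'+pad',ns,*fit(v,M[pad]+M[ob],x))
E
```

```text
scene tube 1867.0
scene tray 3879.0
scene cradle_seat 1301.0
scene pot_center 672.0
scene bitblock_center 700.0
scene pad_near 280.0
scene pad_far 265.0
scene shaft_center 139.0
top tube 1346.0
top tray 5668.0
top cradle_seat 1469.0
top pot_center 351.0
top bitblock_center 476.0
top pad_near 355.0
top pad_far 292.0
top shaft_center 157.0
tube ['scene'] [603.8  83.3 137.6] -0.8195476531982422
tube ['top'] [603.4  85.  137.2] -0.8380737900733948
tube ['scene', 'top'] [604.1  84.4 137.9] -0.826637327671051
tray ['scene'] [457.3 339.1  14. ] -0.9697985053062439
tray ['top'] [456.  342.   13.7] -0.9781992435455322
tray ['scene', 'top'] [455.9 341.2  13.9] -0.9664707183837891
cradle_seat ['scene'] [ 461.9 -322.8  133.8] -0.7974178791046143
cradle_seat ['top'] [ 462.5 -322.7  131.3] -0.9390457272529602
cradle_seat ['scene', 'top'] [ 462.1 -322.9  132.4] -0.864495038986206
pot_center ['scene'] [575.  -27.4 -10.1] -0.9317825436592102
pot_center +pad ['scene'] [574.5 -28.2 -21.8] -0.9262977242469788
pot_center ['top'] [576.6 -26.7  -0.8] -0.8732306957244873
pot_center +pad ['top'] [575.6 -26.9 -18. ] -0.8940407633781433
pot_center ['scene', 'top'] [576.1 -27.3 -11. ] -0.8983006477355957
pot_center +pad ['scene', 'top'] [575.4 -27.3 -20.4] -0.9115452766418457
bitblock_center ['scene'] [ 557.1 -113.5  -18.8] -0.9458433985710144
bitblock_center +pad ['scene'] [ 558.5 -112.5  -19.1] -0.9381319284439087
bitblock_center ['top'] [ 560.  -112.2  -17.9] -0.9307730793952942
bitblock_center +pad ['top'] [ 560.2 -109.2  -16.7] -0.9279486536979675
bitblock_center ['scene', 'top'] [ 559.  -112.9  -18.9] -0.9214016199111938
bitblock_center +pad ['scene', 'top'] [ 559.9 -110.8  -16.4] -0.9091020226478577
```

Run:
```python
from fit import *
np.set_printoptions(precision=2,suppress=True)
P=pickle.load(open('f0.pkl','rb'));m=pickle.load(open('m0.pkl','rb'))
vs=[]
for n,p in P.items():
    h=cv2.cvtColor(p['color'],cv2.COLOR_BGR2HSV)
    b=((h[...,0]>100)&(h[...,0]<125)&(h[...,1]>120)).astype(np.uint8)
    k,l,st,ce=cv2.connectedComponentsWithStats(b)
    q=proj(p,[620,170,50]);i=min(range(1,k),key=lambda i:np.hypot(*(ce[i]-q))+(1e3 if st[i,4]<200 else 0))
    mm=(l==i).astype(np.float32);vs.append((p,mm));print(n,mm.sum(),fit([(p,mm)],M['tube'],[603,80,138]))
print(fit(vs,M['tube'],[603,80,138]))
C=[box(0,0,160,50,0,8)]+[box(s*60,t*17,18,6,8,58) for s in(-1,1) for t in(-1,1)]+[box(s*60,0,18,40,8,40) for s in(-1,1)]
for n,p in P.items(): print('cradle',n,fit([(p,m[n,'cradle_seat'])],C,[461,-321,132]))
print('end',atz(P['top'],314.3,209.1,45),atz(P['scene'],340.2,188.6,45))
for n,p in P.items():
    ys,xs=np.nonzero(m[n,'shaft_center']);
    W=np.array([atz(p,x,y,47)[:2] for x,y in zip(xs,ys)]);print(n,W.min(0),W.max(0))
s=r.state();from scipy.spatial.transform import Rotation as R
print(s['position'],s['q'],R.from_quat(s['eef_rot']).as_matrix())
```

```text
scene 1415.0 (array([605.1 ,  78.6 , 138.92]), np.float64(-0.9013572931289673))
top 903.0 (array([601.75,  82.28, 136.83]), np.float64(-0.7925397753715515))
(array([604.28,  80.36, 138.72]), np.float64(-0.8490297794342041))
cradle scene (array([ 464.08, -321.51,  131.65]), np.float64(-0.8659496307373047))
cradle top (array([ 462.54, -322.11,  131.28]), np.float64(-0.9366194605827332))
end [590.83  26.1   45.  ] [593.63  27.46  45.  ]
scene [588.06  26.94] [609.32  77.55]
top [586.21  28.93] [608.17  81.78]
[185.83 490.99 303.92] [ 1.08  0.05  0.1   1.62 -0.    1.44] [[-0.94  0.35  0.  ]
 [ 0.35  0.94 -0.  ]
 [-0.   -0.   -1.  ]]
```

Poses: the pot is at (575.5,-27.5) and the block at (559.7,-112). The tube mouth is near (603,80) with yaw 79.4°, and the shaft end is near (592,27), so about 54 mm sticks out, which fits the 45–65 mm given. The tray is at (456,341) with yaw 8°, and the cradle at (463,-322) with yaw 75.4°. Now I move above the pot.

Request:
send_rows(deltas=[[[-27.3,-17.5,5],[0,0,0]],[[-27.3,-17.5,5],[0,0,0]],[[-27.3,-17.5,5],[0,0,0]],[[-27.3,-17.5,5],[0,0,0]],[[-27.3,-17.5,5],[0,0,0]],[[-27.3,-17.5,5],[0,0,0]],[[-27.3,-17.5,5],[0,0,0]],[[-27.3,-17.5,5],[0,0,0]],[[-27.3,-17.5,5],[0,0,0]],[[-27.3,-17.5,5],[0,0,0]],[[-27.3,-17.5,5],[0,0,0]],[[-27.3,-17.5,5],[0,0,0]],[[-27.3,-17.5,5],[0,0,0]],[[-27.3,-17.5,5],[0,0,0]],[[-27.3,-17.5,5],[0,0,0]],[[-27.3,-17.5,5],[0,0,0]],[[-27.3,-17.5,5],[0,0,0]],[[-27.3,-17.5,5],[0,0,0]],[[-27.3,-17.5,5],[0,0,0]],[[-27.3,-17.5,5],[0,0,0]]], jaw=0)

```text
t: 5.0
position: [573.3, -30.8, 203.7]
eef_rot: [0.18, 0.984, 0.0, 0.0]
ft_force: [0.4, 0.2, -0.3]
grip_width: 85.1
```

Request:
send_rows(deltas=[[[0,0,0],[0,0,8]],[[0,0,0],[0,0,8]],[[0,0,0],[0,0,8]],[[0,0,0],[0,0,8]],[[0,0,0],[0,0,8]],[[0,0,0],[0,0,8]],[[0,0,0],[0,0,8]],[[0,0,0],[0,0,8]],[[0,0,0],[0,0,8]],[[0,0,0],[0,0,8]],[[0,0,0],[0,0,0]],[[0,0,0],[0,0,0]],[[0,0,0],[0,0,0]]])

```text
t: 6.3
position: [572.6, -29.6, 203.9]
eef_rot: [0.77, 0.639, -0.0, -0.0]
ft_force: [0.1, -1.0, 0.0]
grip_width: 85.3
```

```bash
cat > to.py <<'E'
# python3 to.py x y z jawangle_deg
import sys
from h import *
from scipy.spatial.transform import Rotation as R
s=r.state();m=R.from_quat(s['eef_rot']).as_matrix()
th=np.degrees(np.arctan2(m[1,1],m[0,1]))
print('t %.2f pos %s yaw %.2f grip %.1f F %s tilt %.2f deg'%(s['t'],np.round(s['position'],1),th,s['grip_width'],np.round(s['ft_force'],1),np.degrees(np.arccos(-m[2,2]))),'q6 %.2f'%s['q'][5])
if len(sys.argv)>4:
    x,y,z,a=map(float,sys.argv[1:5]);d=np.array([x,y,z])-s['position']
    print('now axes',np.round(m.T@d,1),'turn z',round(-((a-th+90)%180-90),2))
    b=np.radians(th+((a-th+90)%180-90));n=np.array([[-np.sin(b),np.cos(b),0],[np.cos(b),np.sin(b),0],[0,0,-1]])
    print('after-turn axes',np.round(n@d,1))
E
python3 to.py 575.5 -27.5 97 -10.6
```

```text
t 6.30 pos [572.6 -29.6 203.9] yaw -10.62 grip 85.3 F [ 0.1 -1.   0. ] tilt 0.00 deg q6 1.59
now axes [  2.6   2.5 106.9] turn z -0.02
after-turn axes [  2.6   2.5 106.9]
```

Request:
send_rows(deltas=[[[1,1,15],[0,0,0]],[[1,1,15],[0,0,0]],[[0,0,15],[0,0,0]],[[0,0,0],[0,0,0]],[[0,0,0],[0,0,0]],[[0,0,0],[0,0,0]]])

```text
t: 6.9
position: [575.1, -28.0, 159.2]
eef_rot: [0.77, 0.638, 0.0, 0.0]
ft_force: [0.9, 0.0, 1.1]
grip_width: 85.4
```

```bash
python3 - <<'E'
from h import *
for i in range(3):
    p=snap('top','a%d.png'%i); print(np.round(r.state()['position'],1))
q=snap('scene','b0.png')
a=p['color'][150:290,260:430];b=q['color'][110:250,230:400]
cv2.imwrite('pics/ab0.png',cv2.resize(np.hstack([a,b]),(800,330),interpolation=3))
E
python3 to.py 575.5 -27.5 97 -10.6
```

```text
[575.4 -28.1 159.7]
[575.5 -28.1 159.8]
[575.5 -28.1 159.9]
t 7.10 pos [575.5 -28.1 159.8] yaw -10.73 grip 85.8 F [-0.3 -0.2  0.1] tilt 0.10 deg q6 1.59
now axes [ 0.6 -0.2 62.8] turn z -0.13
after-turn axes [ 0.6 -0.1 62.8]
```

View pics/ab0.png

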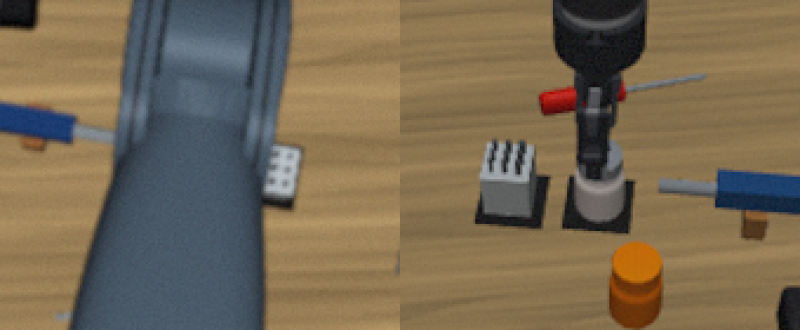

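Request:
send_rows(deltas=[[[0.3,0,15],[0,0,0]],[[0.3,0,15],[0,0,0]],[[0,0,15],[0,0,0]],[[0,0,10],[0,0,0]],[[0,0,7],[0,0,0]],[[0,0,0],[0,0,0]]])

```text
t: 7.7
position: [573.9, -27.2, 94.9]
eef_rot: [0.77, 0.638, -0.001, -0.001]
ft_force: [1.0, 0.4, 0.3]
grip_width: 85.4
```

Request:
send_rows(deltas=[[[0,0,0],[0,0,0]],[[0,0,0],[0,0,0]],[[0,0,0],[0,0,0]],[[0,0,0],[0,0,0]],[[0,0,0],[0,0,0]],[[0,0,0],[0,0,0]],[[0,0,0],[0,0,0]],[[0,0,0],[0,0,0]],[[0,0,0],[0,0,0]],[[0,0,0],[0,0,0]]], jaw=255)

```text
t: 8.7
position: [576.0, -27.6, 98.4]
eef_rot: [0.77, 0.638, 0.001, 0.001]
ft_force: [0.2, 0.3, 7.3]
grip_width: 45.7
```

```bash
python3 to.py 449.7 385.6 200 8
```

```text
t 8.70 pos [576.  -27.6  98.4] yaw -10.73 grip 45.7 F [0.2 0.3 7.3] tilt 0.16 deg q6 1.59
now axes [ 382.4 -200.8 -102.1] turn z -18.73
after-turn axes [ 426.7  -67.6 -101.6]
```

Request:
send_rows(deltas=[[[0,0,-10],[0,0,0]],[[0,0,-15],[0,0,0]],[[0,0,-20],[0,0,0]],[[0,0,-20],[0,0,0]],[[0,0,-20],[0,0,0]],[[0,0,-17],[0,0,0]],[[0,0,0],[0,0,-6]],[[0,0,0],[0,0,-6]],[[0,0,0],[0,0,-6.7]],[[0,0,0],[0,0,0]]])

```text
t: 9.7
position: [574.8, -27.4, 199.3]
eef_rot: [0.656, 0.754, -0.0, -0.0]
ft_force: [-0.0, 0.0, -3.0]
grip_width: 46.4
```

Request:
send_rows(deltas=[[[10,-1.6,0],[0,0,0]],[[16,-2.5,0],[0,0,0]],[[24,-3.8,0],[0,0,0]],[[24,-3.8,0],[0,0,0]],[[24,-3.8,0],[0,0,0]],[[24,-3.8,0],[0,0,0]],[[24,-3.8,0],[0,0,0]],[[24,-3.8,0],[0,0,0]],[[24,-3.8,0],[0,0,0]],[[24,-3.8,0],[0,0,0]],[[24,-3.8,0],[0,0,0]],[[24,-3.8,0],[0,0,0]],[[24,-3.8,0],[0,0,0]],[[24,-3.8,0],[0,0,0]],[[24,-3.8,0],[0,0,0]],[[24,-3.8,0],[0,0,0]],[[24,-3.8,0],[0,0,0]],[[24,-3.8,0],[0,0,0]],[[12,-1.9,0],[0,0,0]],[[5,-0.8,0],[0,0,0]]])

```text
t: 11.7
position: [447.5, 387.5, 198.8]
eef_rot: [0.656, 0.755, -0.0, -0.0]
ft_force: [-0.1, -0.9, -2.5]
grip_width: 46.0
```

Request:
send_rows(deltas=[[[0,0,0],[0,0,0]],[[0,0,0],[0,0,0]],[[0,0,0],[0,0,0]]])

```text
t: 12.0
position: [449.3, 385.2, 198.9]
eef_rot: [0.657, 0.754, -0.0, 0.0]
ft_force: [1.0, -0.9, -2.0]
grip_width: 46.1
```

```bash
python3 to.py 449.7 385.6 100 8
python3 - <<'E'
from h import *
q=snap('scene','b1.png');p=snap('top','a3.png')
a=p['color'][150:350,80:300];b=q['color'][30:230,340:560]
cv2.imwrite('pics/ab1.png',cv2.resize(np.hstack([a,b]),(800,364),interpolation=3))
E
```

```text
t 12.00 pos [449.3 385.2 198.9] yaw 7.89 grip 46.1 F [ 1.  -0.9 -2. ] tilt 0.02 deg q6 2.03
now axes [ 0.4  0.5 98.9] turn z -0.11
after-turn axes [ 0.3  0.5 98.9]
```

View pics/ab1.png

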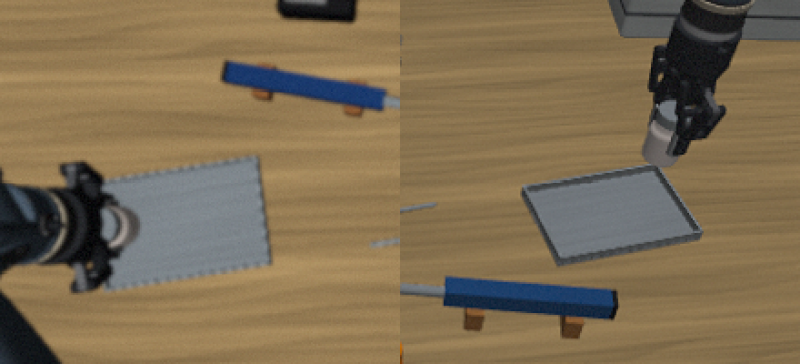

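Request:
send_rows(deltas=[[[0,0,15],[0,0,0]],[[0,0,20],[0,0,0]],[[0,0,20],[0,0,0]],[[0,0,20],[0,0,0]],[[0,0,12],[0,0,0]],[[0,0,6],[0,0,0]],[[0,0,4],[0,0,0]],[[0,0,0],[0,0,0]],[[0,0,0],[0,0,0]]])

```text
t: 13.0
position: [449.5, 386.5, 103.0]
eef_rot: [0.656, 0.755, 0.001, 0.0]
ft_force: [1.0, 0.7, -1.7]
grip_width: 46.2
```

Request:
send_rows(deltas=[[[0,0,1],[0,0,0]],[[0,0,0],[0,0,0]],[[0,0,0],[0,0,0]]])

```text
t: 13.3
position: [449.1, 386.2, 101.4]
eef_rot: [0.656, 0.755, 0.0, 0.0]
ft_force: [0.4, 0.2, -1.5]
grip_width: 46.1
```

Request:
send_rows(deltas=[[[0,0,1],[0,0,0]],[[0,0,1],[0,0,0]],[[0,0,0],[0,0,0]],[[0,0,0],[0,0,0]]])

```text
t: 13.7
position: [449.0, 386.2, 99.4]
eef_rot: [0.656, 0.755, 0.0, 0.0]
ft_force: [-1.6, 0.1, 1.7]
grip_width: 45.8
```

Request:
send_rows(deltas=[[[0,0,0.8],[0,0,0]],[[0,0,0],[0,0,0]],[[0,0,0],[0,0,0]]])

```text
t: 14.0
position: [449.0, 386.2, 99.4]
eef_rot: [0.656, 0.755, 0.0, 0.0]
ft_force: [-2.5, -1.6, 5.3]
grip_width: 46.0
```

Contact is made. I open the jaw and go up.

Request:
send_rows(deltas=[[[0,0,0],[0,0,0]],[[0,0,0],[0,0,0]],[[0,0,0],[0,0,0]],[[0,0,0],[0,0,0]],[[0,0,0],[0,0,0]],[[0,0,0],[0,0,0]],[[0,0,0],[0,0,0]],[[0,0,0],[0,0,0]]], jaw=0)

```text
t: 14.8
position: [448.9, 386.1, 98.1]
eef_rot: [0.656, 0.755, 0.0, 0.0]
ft_force: [-0.1, -0.0, 0.2]
grip_width: 85.0
```

Request:
send_rows(deltas=[[[0,0,-10],[0,0,0]],[[0,0,-20],[0,0,0]],[[0,0,-25],[0,0,0]],[[0,0,-25],[0,0,0]],[[0,0,-20],[0,0,0]],[[0,0,0],[0,0,0]],[[0,0,0],[0,0,0]]])

```text
t: 15.5
position: [449.2, 386.3, 198.8]
eef_rot: [0.656, 0.755, 0.001, 0.0]
ft_force: [-1.0, 0.3, -0.5]
grip_width: 85.1
```

```bash
python3 to.py 559.7 -112 150 -10.6
```

```text
t 15.50 pos [449.2 386.3 198.8] yaw 7.97 grip 85.1 F [-1.   0.3 -0.5] tilt 0.10 deg q6 2.03
now axes [-508.8   40.2   48.5] turn z 18.57
after-turn axes [-469.5  200.2   48.8]
```

Request:
send_rows(deltas=[[[-14,2,0],[0,0,1.2]],[[-26.4,2,0],[0,0,0]],[[-26,2,0],[0,0,0]],[[-26,2,0],[0,0,0]],[[-26,2,0],[0,0,0]],[[-26,2,0],[0,0,0]],[[-26,2,0],[0,0,0]],[[-26,2,0],[0,0,0]],[[-26,2,0],[0,0,0]],[[-26,2,0],[0,0,0]],[[-26,2,0],[0,0,0]],[[-26,2,0],[0,0,0]],[[-26,2,0],[0,0,0]],[[-26,2,0],[0,0,0]],[[-26,2,0],[0,0,0]],[[-26,2,0],[0,0,0]],[[-26,2,0],[0,0,0]],[[-26,2,0],[0,0,0]],[[-26,2,0],[0,0,0]],[[-26,2,0],[0,0,0]]])

```text
t: 17.5
position: [547.4, -115.6, 196.0]
eef_rot: [0.665, 0.747, -0.001, -0.002]
ft_force: [-0.5, -0.0, -0.9]
grip_width: 85.5
```

Request:
send_rows(deltas=[[[0,0,0],[0,0,6]],[[0,0,0],[0,0,6]],[[0,0,0],[0,0,5.4]],[[0,0,0],[0,0,0]],[[0,0,0],[0,0,0]],[[0,0,0],[0,0,0]]])

```text
t: 18.1
position: [548.3, -114.1, 197.3]
eef_rot: [0.769, 0.639, -0.0, -0.001]
ft_force: [0.0, -0.0, -0.5]
grip_width: 85.6
```

```bash
python3 to.py 559.7 -112 92 -10.6;  python3 - <<'E'
from fit import *
np.set_printoptions(precision=1,suppress=True)
q=snap('scene','b2.png');p=snap('top','a4.png')
a=p['color'][180:330,110:260];b=q['color'][90:240,360:510]
cv2.imwrite('pics/ab2.png',cv2.resize(np.hstack([a,b]),(800,400),interpolation=3))
for P in(q,p):
    for d in r.regions_of(P,'pot_center')[:3]:
        m=d['mask'].astype(np.float32);ys,xs=np.nonzero(m);print(d['score'],xs.mean(),ys.mean())
    for d in r.tip_of(P,'pot_center')[:3]: print(np.array(d['position']),d['score'])
E
```

```text
t 18.10 pos [ 548.3 -114.1  197.3] yaw -10.58 grip 85.6 F [ 0.  -0.  -0.5] tilt 0.08 deg q6 1.43
now axes [  4.2  11.  105.3] turn z 0.02
after-turn axes [  4.2  10.9 105.3]
0.79 474.93761140819964 134.20320855614975
0.73 330.1076294277929 230.41689373297004
0.19 411.9516483516484 194.87472527472528
[448.1 387.4  39.1] 0.62
0.71 327.49148418491484 164.50851581508516
0.57 155.1497227356747 274.0720887245841
[447.8 381.4  41.1] 0.67
[698.7  -8.9  33.3] 0.59
```

View pics/ab2.png

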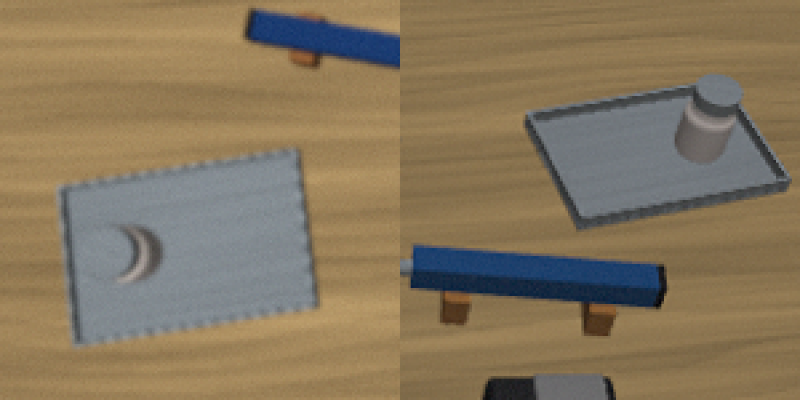

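The pot stands upright in the tray at about (449,385). Now the block.

Request:
send_rows(deltas=[[[2,5.5,10],[0,0,0]],[[2.2,5.4,20],[0,0,0]],[[0,0,20],[0,0,0]],[[0,0,0],[0,0,0]],[[0,0,0],[0,0,0]],[[0,0,0],[0,0,0]]])

```text
t: 19.0
position: [560.9, -112.0, 149.1]
eef_rot: [0.77, 0.639, 0.0, 0.001]
ft_force: [-0.4, -0.0, -0.4]
grip_width: 85.6
```

```bash
python3 to.py 559.7 -112 91 -10.6
```

```text
t 19.00 pos [ 560.9 -112.   149.1] yaw -10.63 grip 85.6 F [-0.4 -0.  -0.4] tilt 0.09 deg q6 1.44
now axes [-0.2 -1.3 58.1] turn z -0.03
after-turn axes [-0.2 -1.2 58.1]
```

Request:
send_rows(deltas=[[[0,-0.5,15],[0,0,0]],[[0,0,15],[0,0,0]],[[0,0,15],[0,0,0]],[[0,0,8],[0,0,0]],[[0,0,5],[0,0,0]],[[0,0,0],[0,0,0]],[[0,0,0],[0,0,0]]])

```text
t: 19.7
position: [560.0, -111.8, 90.3]
eef_rot: [0.77, 0.639, 0.0, 0.0]
ft_force: [-0.6, 0.2, 0.6]
grip_width: 85.4
```

Request:
send_rows(deltas=[[[0,0,0],[0,0,0]],[[0,0,0],[0,0,0]],[[0,0,0],[0,0,0]],[[0,0,0],[0,0,0]],[[0,0,0],[0,0,0]],[[0,0,0],[0,0,0]],[[0,0,0],[0,0,0]],[[0,0,0],[0,0,0]],[[0,0,0],[0,0,0]],[[0,0,0],[0,0,0]]], jaw=255)

```text
t: 20.7
position: [560.4, -111.9, 91.0]
eef_rot: [0.77, 0.639, 0.0, 0.001]
ft_force: [-0.6, -0.2, 5.1]
grip_width: 45.5
```

```bash
python3 to.py 462.3 296.4 200 8
```

```text
t 20.70 pos [ 560.4 -111.9   91. ] yaw -10.63 grip 45.5 F [-0.6 -0.2  5.1] tilt 0.09 deg q6 1.44
now axes [ 383.2 -171.6 -109.4] turn z -18.63
after-turn axes [ 418.   -40.3 -109. ]
```

Request:
send_rows(deltas=[[[0,0,-10],[0,0,0]],[[0,0,-15],[0,0,0]],[[0,0,-20],[0,0,0]],[[0,0,-20],[0,0,0]],[[0,0,-20],[0,0,0]],[[0,0,-15],[0,0,0]],[[0,0,-10],[0,0,0]],[[0,0,0],[0,0,-6]],[[0,0,0],[0,0,-6]],[[0,0,0],[0,0,-6.6]],[[0,0,0],[0,0,0]]])

```text
t: 21.8
position: [559.5, -111.6, 199.6]
eef_rot: [0.656, 0.755, -0.0, -0.001]
ft_force: [-0.9, -0.9, -1.9]
grip_width: 45.6
```

Request:
send_rows(deltas=[[[12,-1.1,0],[0,0,0]],[[22,-2.1,0],[0,0,0]],[[22,-2.1,0],[0,0,0]],[[22,-2.1,0],[0,0,0]],[[22,-2.1,0],[0,0,0]],[[22,-2.1,0],[0,0,0]],[[22,-2.1,0],[0,0,0]],[[22,-2.1,0],[0,0,0]],[[22,-2.1,0],[0,0,0]],[[22,-2.1,0],[0,0,0]],[[22,-2.1,0],[0,0,0]],[[22,-2.1,0],[0,0,0]],[[22,-2.1,0],[0,0,0]],[[22,-2.1,0],[0,0,0]],[[22,-2.1,0],[0,0,0]],[[22,-2.1,0],[0,0,0]],[[22,-2.1,0],[0,0,0]],[[22,-2.1,0],[0,0,0]],[[22,-2.1,0],[0,0,0]],[[10,-1.5,0],[0,0,0]]])

```text
t: 23.8
position: [460.5, 298.5, 199.9]
eef_rot: [0.656, 0.755, -0.0, -0.001]
ft_force: [0.2, -0.0, -2.1]
grip_width: 45.1
```

Request:
send_rows(deltas=[[[0,0,0],[0,0,0]],[[0,0,0],[0,0,0]],[[0,0,0],[0,0,0]]])

```text
t: 24.1
position: [462.0, 295.8, 200.0]
eef_rot: [0.657, 0.754, -0.0, 0.0]
ft_force: [-0.1, -0.0, -2.0]
grip_width: 45.4
```

```bash
python3 to.py 462.3 296.4 92 8
python3 - <<'E'
from h import *
q=snap('scene','b3.png');p=snap('top','a5.png')
a=p['color'][150:350,80:300];b=q['color'][30:230,340:560]
cv2.imwrite('pics/ab3.png',cv2.resize(np.hstack([a,b]),(800,364),interpolation=3))
E
```

```text
t 24.10 pos [462.  295.8 200. ] yaw 7.89 grip 45.4 F [-0.1 -0.  -2. ] tilt 0.04 deg q6 1.88
now axes [  0.6   0.4 108. ] turn z -0.11
after-turn axes [  0.6   0.4 108. ]
```

View pics/ab3.png

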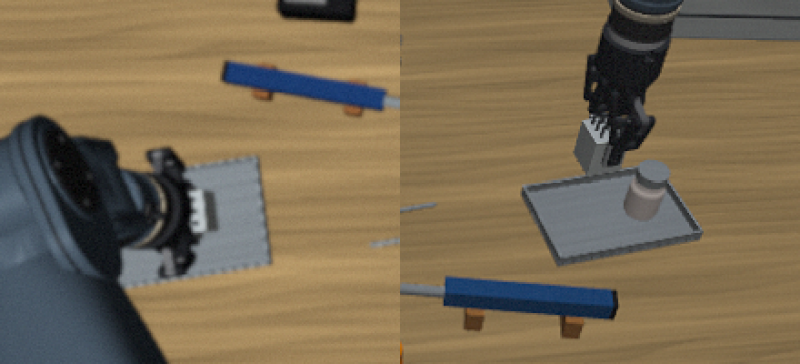

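Run:
```python
from h import *
q=cv2.imread('pics/b3.png')
cv2.imwrite('pics/c3.png',cv2.resize(q[60:160,410:530],(720,600),interpolation=3))
s=r.state();print(s['torque'])
class D(dict):pass
p=r.grab_frame('scene')
C=np.array([462,295.8,0]);c,sn=np.cos(.139),np.sin(.139)
for u,v in((23,-23),(23,23),(-23,-23),(-23,23)):
    print([np.round((proj(p,[C[0]+c*u-sn*v,C[1]+sn*u+c*v,z])-[410,60])*6) for z in(112,167)])
```

```text
[-0.01673058  0.04679032  0.04226693]
[array([199., 398.]), array([232., 287.])]
[array([309., 379.]), array([347., 269.])]
[array([151., 318.]), array([182., 208.])]
[array([259., 301.]), array([293., 190.])]
```

View pics/c3.png

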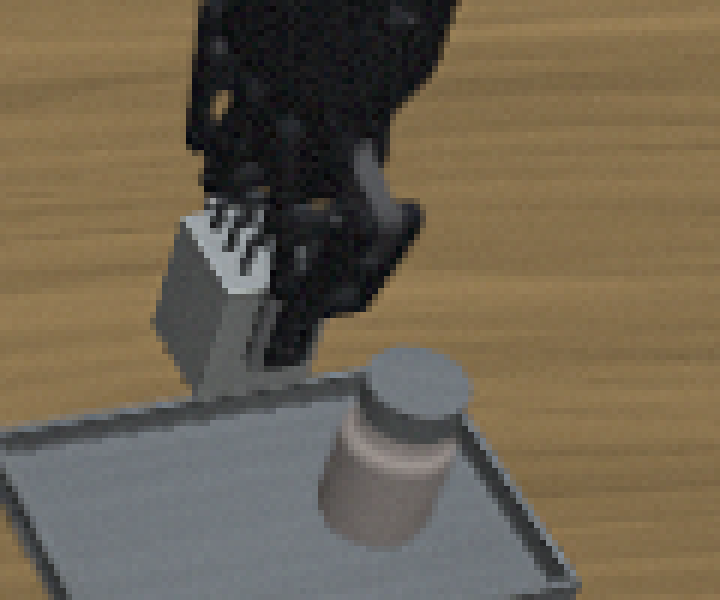

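It's upright: the edges match the projected upright box within a few pixels. I lower it.

Request:
send_rows(deltas=[[[0,0,15],[0,0,0]],[[0,0,20],[0,0,0]],[[0,0,20],[0,0,0]],[[0,0,20],[0,0,0]],[[0,0,16],[0,0,0]],[[0,0,9],[0,0,0]],[[0,0,5],[0,0,0]],[[0,0,0],[0,0,0]],[[0,0,0],[0,0,0]]])

```text
t: 25.15
position: [462.4, 296.8, 95.8]
eef_rot: [0.656, 0.754, 0.001, 0.0]
ft_force: [-0.1, -0.3, -1.6]
grip_width: 45.5
```

Request:
send_rows(deltas=[[[0,0,1],[0,0,0]],[[0,0,1],[0,0,0]],[[0,0,0],[0,0,0]],[[0,0,0],[0,0,0]]])

```text
t: 25.55
position: [462.0, 296.7, 93.4]
eef_rot: [0.656, 0.755, 0.0, 0.0]
ft_force: [-0.4, 0.5, -1.9]
grip_width: 45.3
```

Request:
send_rows(deltas=[[[0,0,0.7],[0,0,0]],[[0,0,0.7],[0,0,0]],[[0,0,0],[0,0,0]],[[0,0,0],[0,0,0]]])

```text
t: 25.95
position: [462.0, 296.7, 92.0]
eef_rot: [0.656, 0.755, 0.0, 0.0]
ft_force: [-0.7, 0.2, -0.4]
grip_width: 45.5
```

Request:
send_rows(deltas=[[[0,0,0.6],[0,0,0]],[[0,0,0],[0,0,0]],[[0,0,0],[0,0,0]]])

```text
t: 26.25
position: [461.9, 296.7, 92.0]
eef_rot: [0.656, 0.755, 0.0, 0.0]
ft_force: [-1.8, -0.6, 5.3]
grip_width: 45.4
```

Request:
send_rows(deltas=[[[0,0,0],[0,0,0]],[[0,0,0],[0,0,0]],[[0,0,0],[0,0,0]],[[0,0,0],[0,0,0]],[[0,0,0],[0,0,0]],[[0,0,0],[0,0,0]],[[0,0,0],[0,0,0]],[[0,0,0],[0,0,0]]], jaw=0)

```text
t: 27.05
position: [461.9, 296.6, 91.1]
eef_rot: [0.656, 0.755, 0.0, 0.0]
ft_force: [0.6, 0.4, 0.0]
grip_width: 85.3
```

Request:
send_rows(deltas=[[[0,0,-10],[0,0,0]],[[0,0,-20],[0,0,0]],[[0,0,-25],[0,0,0]],[[0,0,-25],[0,0,0]],[[0,0,-20],[0,0,0]],[[0,0,0],[0,0,6]],[[0,0,0],[0,0,6]],[[0,0,0],[0,0,6.5]],[[0,0,0],[0,0,0]],[[0,0,0],[0,0,0]]])

```text
t: 28.05
position: [462.0, 296.6, 191.7]
eef_rot: [0.768, 0.64, 0.0, 0.0]
ft_force: [0.0, 0.5, -0.2]
grip_width: 85.0
```

```bash
python3 to.py 597 53.5 150 -10.6
```

```text
t 28.05 pos [462.  296.6 191.7] yaw -10.40 grip 85.0 F [ 0.   0.5 -0.2] tilt 0.04 deg q6 2.20
now axes [-214.8  176.6   41.7] turn z 0.2
after-turn axes [-214.1  177.4   41.7]
```

Request:
send_rows(deltas=[[[-12,10,0],[0,0,0.2]],[[-22,18,0],[0,0,0]],[[-22,18,0],[0,0,0]],[[-22,18,0],[0,0,0]],[[-22,18,5],[0,0,0]],[[-22,18,5],[0,0,0]],[[-22,18,6],[0,0,0]],[[-22,18,6],[0,0,0]],[[-22,18,5],[0,0,0]],[[-16,14,5],[0,0,0]],[[-10,9.4,5],[0,0,0]],[[0,0,0],[0,0,0]],[[0,0,0],[0,0,0]],[[0,0,0],[0,0,0]],[[0,0,0],[0,0,0]]])

```text
t: 29.55
position: [596.1, 54.3, 154.6]
eef_rot: [0.77, 0.639, 0.0, 0.0]
ft_force: [0.0, -0.6, 0.5]
grip_width: 85.2
```

```bash
python3 to.py 597 53.5 99 -10.6;  python3 - <<'E'
from fit import *
np.set_printoptions(precision=1,suppress=True)
q=snap('scene','b4.png');p=snap('top','a6.png')
a=p['color'][180:330,110:310];b=q['color'][90:240,310:510]
cv2.imwrite('pics/ab4.png',cv2.resize(np.hstack([a,b]),(800,300),interpolation=3))
for P in(q,p):
  for n in('pot_center','bitblock_center'):
    for d in r.tip_of(P,n)[:3]: print(n,np.array(d['position']),d['score'])
E
```

```text
t 29.55 pos [596.1  54.3 154.6] yaw -10.64 grip 85.2 F [ 0.  -0.6  0.5] tilt 0.03 deg q6 1.74
now axes [-0.7  1.  55.6] turn z -0.04
after-turn axes [-0.6  1.  55.6]
pot_center [451.6 384.7  42.1] 0.89
pot_center [694.1  -6.2  35.4] 0.55
bitblock_center [465.2 294.8  37. ] 0.86
pot_center [448.7 384.4  39.3] 0.77
bitblock_center [464.  295.1  39.5] 0.75
```

View pics/ab4.png

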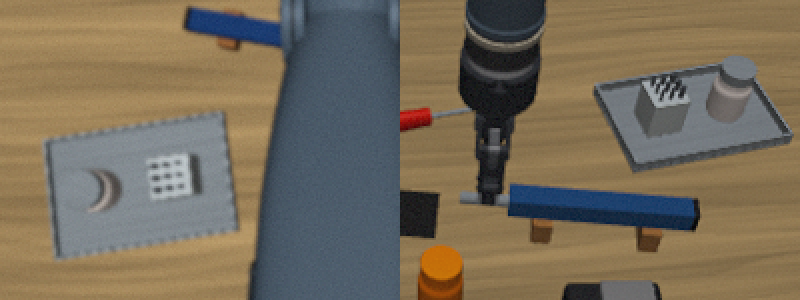

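Both stand upright in the tray. I lower onto the shaft.

Request:
send_rows(deltas=[[[-0.5,1,15],[0,0,0]],[[0,0,15],[0,0,0]],[[0,0,14],[0,0,0]],[[0,0,11],[0,0,0]],[[0,0,0],[0,0,0]],[[0,0,0],[0,0,0]]])

```text
t: 30.45
position: [596.8, 52.6, 98.3]
eef_rot: [0.77, 0.638, -0.001, -0.0]
ft_force: [0.1, 0.3, 0.9]
grip_width: 85.4
```

Request:
send_rows(deltas=[[[0,0,0],[0,0,0]],[[0,0,0],[0,0,0]],[[0,0,0],[0,0,0]],[[0,0,0],[0,0,0]],[[0,0,0],[0,0,0]],[[0,0,0],[0,0,0]],[[0,0,0],[0,0,0]],[[0,0,0],[0,0,0]],[[0,0,0],[0,0,0]],[[0,0,0],[0,0,0]]], jaw=255)

```text
t: 31.45
position: [597.4, 52.7, 99.5]
eef_rot: [0.77, 0.638, 0.0, 0.0]
ft_force: [-1.7, -0.2, 3.3]
grip_width: 12.4
```

Request:
send_rows(deltas=[[[0,0,0],[0,0,0]],[[0,0,0],[0,0,0]],[[0,0,0],[0,0,0]]])

```text
t: 31.75
position: [597.5, 52.6, 99.4]
eef_rot: [0.77, 0.638, 0.0, 0.0]
ft_force: [-1.6, -0.5, 3.9]
grip_width: 12.3
```

```bash
python3 to.py 597 53.5 99 -10.6;  python3 - <<'E'
from h import *
q=snap('scene','b5.png')
cv2.imwrite('pics/c5.png',cv2.resize(q['color'][150:230,300:430],(780,480),interpolation=3))
E
```

```text
t 31.75 pos [597.5  52.6  99.4] yaw -10.73 grip 12.3 F [-1.6 -0.5  3.9] tilt 0.03 deg q6 1.73
now axes [ 0.8 -0.6  0.4] turn z -0.13
after-turn axes [ 0.8 -0.6  0.4]
```

View pics/c5.png

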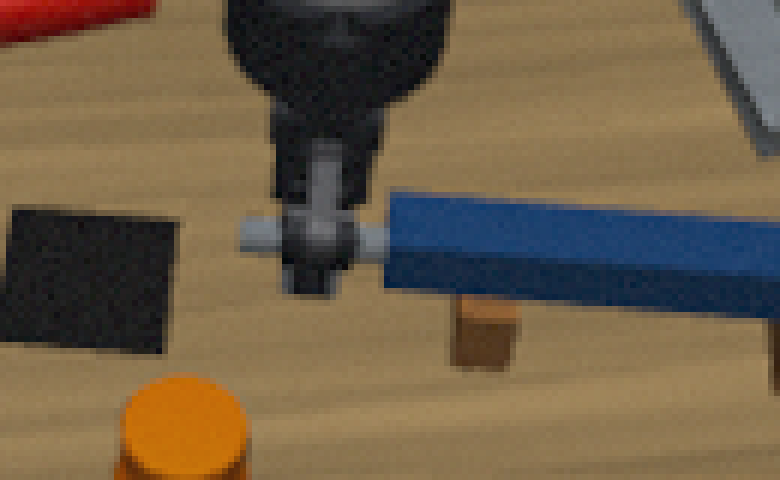

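Request:
send_rows(deltas=[[[-4,0,0],[0,0,0]],[[-8,0,0],[0,0,0]],[[-8,0,0],[0,0,0]],[[-8,0,0],[0,0,0]],[[-8,0,0],[0,0,0]],[[-8,0,0],[0,0,0]],[[-8,0,0],[0,0,0]],[[-5,0,0],[0,0,0]],[[0,0,0],[0,0,0]],[[0,0,0],[0,0,0]],[[0,0,0],[0,0,0]]])

```text
t: 32.9
position: [586.3, -4.3, 98.9]
eef_rot: [0.77, 0.638, -0.001, 0.001]
ft_force: [-1.1, -2.2, 2.0]
grip_width: 11.7
```

```bash
python3 to.py 597 53.5 99 -10.6;  python3 - <<'E'
from h import *
q=snap('scene','b6.png')
cv2.imwrite('pics/c6.png',cv2.resize(q['color'][150:230,300:430],(780,480),interpolation=3))
E
```

```text
t 32.90 pos [586.3  -4.3  98.9] yaw -10.77 grip 11.7 F [-1.1 -2.2  2. ] tilt 0.15 deg q6 1.64
now axes [58.8 -0.3 -0.3] turn z -0.17
after-turn axes [58.8 -0.1 -0.1]
```

View pics/c6.png

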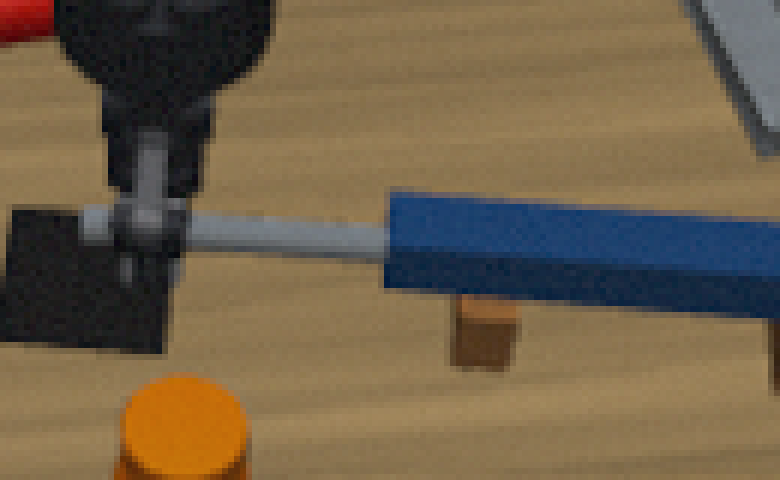

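Request:
send_rows(deltas=[[[0,0,0],[0,0,0]],[[0,0,0],[0,0,0]],[[0,0,0],[0,0,0]],[[0,0,0],[0,0,0]],[[0,0,0],[0,0,0]],[[0,0,0],[0,0,0]]], jaw=100)

```text
t: 33.55
position: [586.7, -3.2, 99.1]
eef_rot: [0.77, 0.638, 0.0, -0.0]
ft_force: [0.2, -0.3, -0.1]
grip_width: 51.7
```

```bash
python3 to.py 597 53.5 99 -10.6;  python3 - <<'E'
from h import *
q=snap('scene','b7.png')
cv2.imwrite('pics/c7.png',cv2.resize(q['color'][150:230,300:430],(780,480),interpolation=3))
print(atz(q,313.3,187,45))
E
```

```text
t 33.55 pos [586.7  -3.2  99.1] yaw -10.72 grip 51.7 F [ 0.2 -0.3 -0.1] tilt 0.01 deg q6 1.64
now axes [57.7 -0.4  0.1] turn z -0.12
after-turn axes [57.7 -0.3  0.1]
[583.38130699 -31.25907427  45.        ]
```

View pics/c7.png

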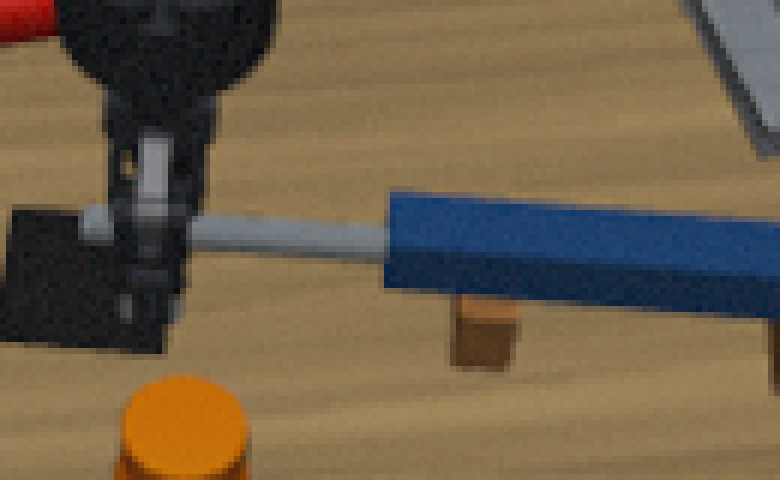

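Request:
send_rows(deltas=[[[8,0,0],[0,0,0]],[[14,0,0],[0,0,0]],[[14,0,0],[0,0,0]],[[14,0,0],[0,0,0]],[[10,0,0],[0,0,0]],[[5,0,0],[0,0,0]],[[0,0,0],[0,0,0]],[[0,0,0],[0,0,0]]])

```text
t: 34.4
position: [598.7, 60.5, 99.0]
eef_rot: [0.77, 0.638, -0.0, 0.0]
ft_force: [0.6, -0.0, 0.9]
grip_width: 51.8
```

Request:
send_rows(deltas=[[[0,0,0],[0,0,0]],[[0,0,0],[0,0,0]],[[0,0,0],[0,0,0]],[[0,0,0],[0,0,0]],[[0,0,0],[0,0,0]],[[0,0,0],[0,0,0]],[[0,0,0],[0,0,0]],[[0,0,0],[0,0,0]]], jaw=255)

```text
t: 35.2
position: [598.8, 60.1, 99.3]
eef_rot: [0.77, 0.638, -0.0, 0.0]
ft_force: [-0.6, -2.6, 0.9]
grip_width: 12.2
```

```bash
python3 to.py 575 -65 99 -10.6;  python3 - <<'E'
from h import *
q=snap('scene','b8.png')
cv2.imwrite('pics/c8.png',cv2.resize(q['color'][150:230,300:430],(780,480),interpolation=3))
E
```

```text
t 35.20 pos [598.8  60.1  99.3] yaw -10.75 grip 12.2 F [-0.6 -2.6  0.9] tilt 0.05 deg q6 1.75
now axes [-1.274e+02 -1.000e-01  4.000e-01] turn z -0.15
after-turn axes [-127.4   -0.4    0.3]
```

View pics/c8.png

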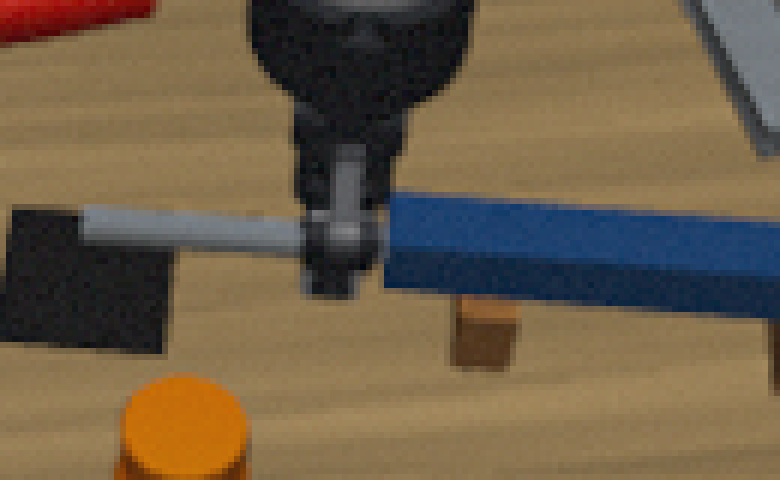

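Request:
send_rows(deltas=[[[-5,0,0],[0,0,0]],[[-9,0,0],[0,0,0]],[[-9,0,0],[0,0,0]],[[-9,0,0],[0,0,0]],[[-9,0,0],[0,0,0]],[[-9,0,0],[0,0,0]],[[-9,0,0],[0,0,0]],[[-9,0,0],[0,0,0]],[[-9,0,0],[0,0,0]],[[-9,0,0],[0,0,0]],[[-9,0,0],[0,0,0]],[[-9,0,0],[0,0,0]],[[-9,0,0],[0,0,0]],[[-9,0,0],[0,0,0]],[[-9,0,0],[0,0,0]],[[-9,0,0],[0,0,0]],[[-9,0,0],[0,0,0]],[[-6,0,0],[0,0,0]],[[0,0,0],[0,0,0]],[[0,0,0],[0,0,0]]])

```text
t: 37.25
position: [569.9, -91.8, 99.1]
eef_rot: [0.77, 0.638, 0.0, -0.0]
ft_force: [1.0, 0.7, -2.5]
grip_width: 12.0
```

```bash
python3 to.py 575 -65 99 -10.6;  python3 - <<'E'
from h import *
q=snap('scene','b9.png')
cv2.imwrite('pics/c9.png',cv2.resize(q['color'][140:230,220:370],(800,480),interpolation=3))
E
```

```text
t 37.25 pos [569.9 -91.8  99.1] yaw -10.74 grip 12.0 F [ 1.   0.7 -2.5] tilt 0.02 deg q6 1.48
now axes [27.3  0.   0.1] turn z -0.14
after-turn axes [27.3  0.1  0.1]
```

View pics/c9.png

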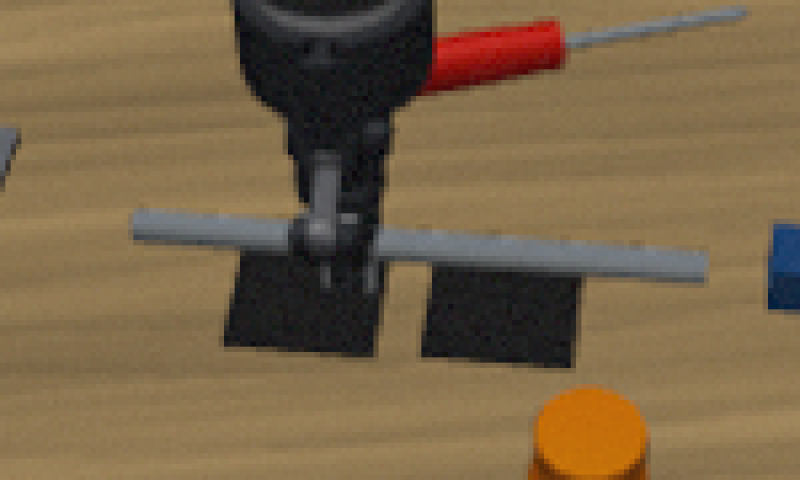

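Run:
```python
from h import *
q=r.grab_frame('scene')
L=(220+135/5.333,140+225/5.333);Rr=(220+706/5.333,140+267/5.333)
G=np.array([569.9,-91.8,45]);u=np.array([np.sin(np.radians(10.74)),np.cos(np.radians(10.74))])
for nm,px in(('L',L),('R',Rr)):
    c,d=ray(q,*px)
    # intersect ray with the vertical plane through shaft
    n=np.array([u[1],-u[0],0]);k=((G-c)@n)/(d@n);X=c+k*d;print(nm,X,'s',(X-G)[:2]@u)
```

```text
L [ 552.93479237 -181.24350826   42.57147969] s -91.03823065304209
R [597.61474162  54.31691023  41.54379794] s 148.72208429436898
```

Request:
send_rows(deltas=[[[0,0,-8],[0,0,0]],[[0,0,-14],[0,0,0]],[[0,0,-14],[0,0,0]],[[0,0,-14],[0,0,0]],[[0,0,-10],[0,0,0]],[[0,0,0],[0,0,2]],[[0,0,0],[0,0,2]],[[0,0,0],[0,0,0]],[[0,0,0],[0,0,0]]])

```text
t: 38.25
position: [570.0, -91.8, 159.6]
eef_rot: [0.792, 0.611, 0.0, 0.0]
ft_force: [0.1, 0.1, -3.0]
grip_width: 12.0
```

```bash
python3 to.py 455.7 -349.9 160 -14.7
```

```text
t 38.25 pos [570.  -91.8 159.6] yaw -14.69 grip 12.0 F [ 0.1  0.1 -3. ] tilt 0.03 deg q6 1.55
now axes [-278.6  -45.1   -0.4] turn z 0.01
after-turn axes [-278.6  -45.1   -0.4]
```

Request:
send_rows(deltas=[[[-8,-1.3,0],[0,0,0]],[[-14,-2.3,0],[0,0,0]],[[-17,-2.8,0],[0,0,0]],[[-17,-2.8,0],[0,0,0]],[[-17,-2.8,0],[0,0,0]],[[-17,-2.8,0],[0,0,0]],[[-17,-2.8,0],[0,0,0]],[[-17,-2.8,0],[0,0,0]],[[-17,-2.8,0],[0,0,0]],[[-17,-2.8,0],[0,0,0]],[[-17,-2.8,0],[0,0,0]],[[-17,-2.8,0],[0,0,0]],[[-17,-2.8,0],[0,0,0]],[[-17,-2.8,0],[0,0,0]],[[-17,-2.8,0],[0,0,0]],[[-16,-2.3,0],[0,0,0]],[[-12,-1.8,0],[0,0,0]],[[-7,-1,0],[0,0,0]],[[0,0,0],[0,0,0]],[[0,0,0],[0,0,0]]])

```text
t: 40.25
position: [455.7, -348.9, 159.0]
eef_rot: [0.792, 0.611, 0.0, -0.0]
ft_force: [-0.5, 0.2, -3.2]
grip_width: 12.0
```

Request:
send_rows(deltas=[[[0,0,0],[0,0,0]],[[0,0,0],[0,0,0]]])

```text
t: 40.45
position: [455.9, -348.5, 159.1]
eef_rot: [0.792, 0.611, 0.0, -0.0]
ft_force: [0.5, -0.1, -2.3]
grip_width: 12.0
```

```bash
python3 to.py 455.7 -349.9 103 -14.7;  python3 - <<'E'
from h import *
q=snap('scene','b10.png')
cv2.imwrite('pics/c10.png',cv2.resize(q['color'][70:220,100:270],(680,600),interpolation=3))
p=snap('top','a10.png')
cv2.imwrite('pics/d10.png',cv2.resize(p['color'][200:330,380:540],(720,585),interpolation=3))
E
```

```text
t 40.45 pos [ 455.9 -348.5  159.1] yaw -14.66 grip 12.0 F [ 0.5 -0.1 -2.3] tilt 0.02 deg q6 1.06
now axes [-1.4  0.2 56.1] turn z 0.04
after-turn axes [-1.4  0.2 56.1]
```

View pics/c10.png

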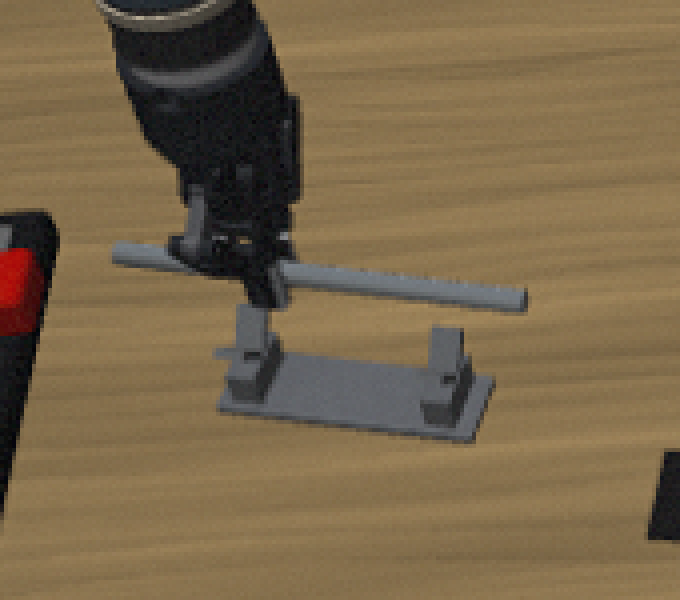

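View pics/d10.png

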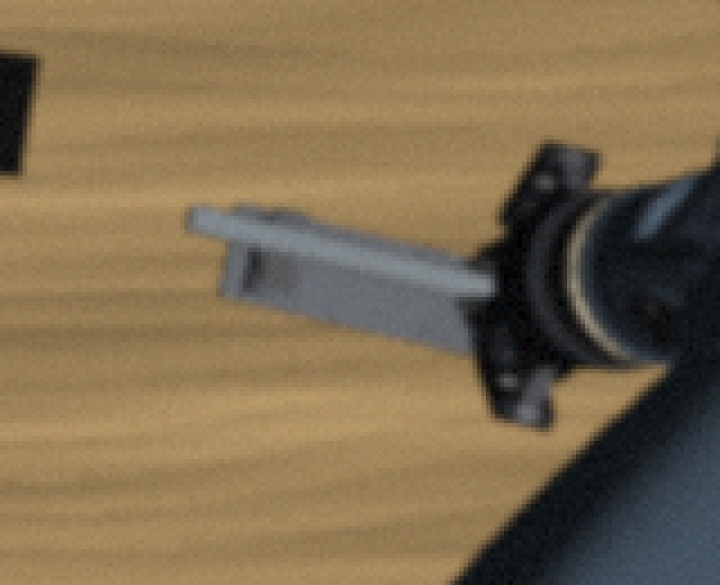

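Run:
```python
from h import *
q=r.grab_frame('scene');p=r.grab_frame('top')
# triangulate right end
A=[];b=[]
for P,px in((q,(100+525/4,70+298/4)),(p,(380+189/4.5,200+219/4.5))):
    c,d=ray(P,*px);d/=np.linalg.norm(d);M=np.eye(3)-np.outer(d,d);A.append(M);b.append(M@c)
print(np.linalg.lstsq(np.vstack(A),np.hstack(b),rcond=None)[0:2])
print('exp',proj(q,[493.6,-204.5,105]),proj(p,[493.6,-204.5,105]))
# left end scene
print('left exp',proj(q,[493.6-240*.253,-204.5-240*.967,105]),'seen',(100+113/4,70+252/4))
# notch points (top corners)
for s in(-60,60):
    for t in(-17,17): print(s,t,[np.round(proj(P,[463+.2538*s-.967*t,-322+.967*s+.2538*t,60]),1) for P in(q,p)])
```

```text
(array([ 491.60272211, -205.51287908,  102.66721694]), array([0.41190987]))
exp [231.33731348 144.35119971] [421.48149211 247.68290645]
left exp [129.40849904 132.57034636] seen (128.25, 133.0)
-60 -17 [array([156.2, 154.5]), array([498.3, 260.3])]
-60 17 [array([161.6, 144.1]), array([495.5, 275.2])]
60 -17 [array([206. , 160.6]), array([445.9, 247.8])]
60 17 [array([210.5, 149.9]), array([442.9, 262.6])]
```

Request:
send_rows(deltas=[[[-1,0,10],[0,0,0]],[[0,0,14],[0,0,0]],[[0,0,14],[0,0,0]],[[0,0,10],[0,0,0]],[[0,0,5],[0,0,0]],[[0,0,2],[0,0,0]],[[0,0,0],[0,0,0]],[[0,0,0],[0,0,0]],[[0,0,0],[0,0,0]]])

```text
t: 41.55
position: [455.8, -350.6, 105.0]
eef_rot: [0.792, 0.611, 0.0, 0.001]
ft_force: [0.5, 0.5, -3.3]
grip_width: 12.0
```

```bash
python3 to.py 455.7 -349.9 99.5 -14.7;  python3 - <<'E'
from h import *
q=snap('scene','b11.png')
cv2.imwrite('pics/c11.png',cv2.resize(q['color'][110:200,110:260],(800,480),interpolation=3))
E
```

```text
t 41.55 pos [ 455.8 -350.6  105. ] yaw -14.73 grip 12.0 F [ 0.5  0.5 -3.3] tilt 0.10 deg q6 1.06
now axes [ 0.6 -0.3  5.5] turn z -0.03
after-turn axes [ 0.6 -0.3  5.5]
```

View pics/c11.png

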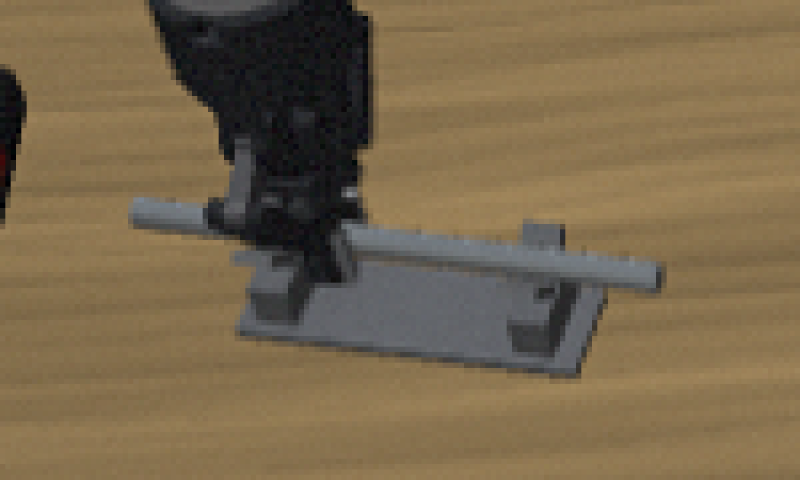

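Request:
send_rows(deltas=[[[0,0,2],[0,0,0]],[[0,0,1.5],[0,0,0]],[[0,0,1],[0,0,0]],[[0,0,0],[0,0,0]],[[0,0,0],[0,0,0]]])

```text
t: 42.1
position: [455.2, -350.1, 99.9]
eef_rot: [0.792, 0.611, -0.0, -0.0]
ft_force: [-1.7, -0.0, 0.9]
grip_width: 11.9
```

Request:
send_rows(deltas=[[[0,0,0.7],[0,0,0]],[[0,0,0.7],[0,0,0]],[[0,0,0],[0,0,0]],[[0,0,0],[0,0,0]]])

```text
t: 42.5
position: [455.3, -350.1, 99.8]
eef_rot: [0.792, 0.611, -0.0, 0.0]
ft_force: [-3.9, 2.9, 5.9]
grip_width: 11.8
```

Seated by contact. I release partly at first, then open fully and rise.

Request:
send_rows(deltas=[[[0,0,0],[0,0,0]],[[0,0,0],[0,0,0]],[[0,0,0],[0,0,0]],[[0,0,0],[0,0,0]],[[0,0,0],[0,0,0]],[[0,0,0],[0,0,0]],[[0,0,0],[0,0,0]]], jaw=60)

```text
t: 43.2
position: [455.3, -350.1, 98.1]
eef_rot: [0.792, 0.611, 0.0, -0.0]
ft_force: [0.2, 0.2, 0.4]
grip_width: 65.4
```

Request:
send_rows(deltas=[[[0,0,-10],[0,0,0]],[[0,0,-20],[0,0,0]],[[0,0,-25],[0,0,0]],[[0,0,-25],[0,0,0]],[[0,0,-20],[0,0,0]],[[40,0,0],[0,0,0]],[[40,0,0],[0,0,0]],[[40,0,0],[0,0,0]],[[40,0,0],[0,0,0]],[[40,0,0],[0,0,0]],[[0,0,0],[0,0,0]],[[0,0,0],[0,0,0]]], jaw=0)

```text
t: 44.4
position: [506.6, -156.0, 199.1]
eef_rot: [0.791, 0.612, 0.0, 0.001]
ft_force: [-0.1, -0.2, -0.0]
grip_width: 85.3
```

```bash
python3 to.py 462 296.7 200 8;  python3 - <<'E'
from h import *
q=snap('scene','b12.png')
p=snap('top','a12.png')
cv2.imwrite('pics/c12.png',np.hstack([cv2.resize(q['color'][120:200,120:250],(400,246),interpolation=3),cv2.resize(p['color'][220:300,400:530],(400,246),interpolation=3)]))
for P in(q,p):
    for d in r.tip_of(P,'shaft_center')[:2]: print(np.round(d['position'],1),d['score'])
    m=r.regions_of(P,'shaft_center')
    if m:
        ys,xs=np.nonzero(m[0]['mask']);W=np.array([atz(P,x,y,47)[:2] for x,y in zip(xs,ys)]);print(len(xs),W.mean(0))
        e=np.linalg.eigh(np.cov(W.T))[1][:,1];pr=(W-W.mean(0))@e;print(np.degrees(np.arctan2(e[1],e[0])),pr.min(),pr.max(),W.mean(0)+e*(pr.min()+pr.max())/2)
    print([np.round(proj(P,[463+.2538*s,-322+.967*s,45]),1) for s in(-120,120)])
E
```

```text
t 44.40 pos [ 506.6 -156.   199.1] yaw -14.60 grip 85.3 F [-0.1 -0.2 -0. ] tilt 0.08 deg q6 1.40
now axes [ 426.8 -157.2   -1.4] turn z -22.6
after-turn axes [454.5  18.9  -0.9]
[ 463.7 -322.2   46.1] 0.81
[ 463.3 -325.8   44.2] 0.33
575 [ 465.30106178 -324.10533429]
75.36331652672158 -122.37743906147597 121.60571402453603 [ 465.20355861 -324.47867464]
[array([136.8, 150.8]), array([234.4, 162.6])]
[ 460.5 -325.2   47.2] 0.83
[467.1 297.7  38.2] 0.38
254 [ 443.39806058 -394.67324465]
75.30351417916991 -45.469620488454076 47.163173956179634 [ 443.61288666 -393.85417164]
[array([520.6, 274.1]), array([417. , 249.3])]
```

View pics/c12.png

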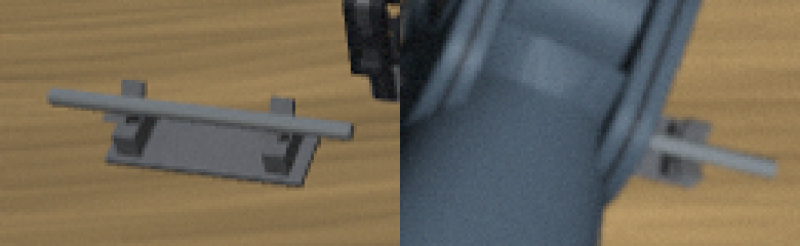

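The shaft lies in both notches within about 3 mm of centre and at 75.3°. Now I fetch the block from the tray.

Request:
send_rows(deltas=[[[12,-4.4,0],[0,0,0]],[[22,-8.1,0],[0,0,0]],[[22,-8.1,0],[0,0,0]],[[22,-8.1,0],[0,0,0]],[[22,-8.1,0],[0,0,0]],[[22,-8.1,0],[0,0,0]],[[22,-8.1,0],[0,0,0]],[[22,-8.1,0],[0,0,0]],[[22,-8.1,0],[0,0,0]],[[22,-8.1,0],[0,0,0]],[[22,-8.1,0],[0,0,0]],[[22,-8.1,0],[0,0,0]],[[22,-8.1,0],[0,0,0]],[[22,-8.1,0],[0,0,0]],[[22,-8.1,0],[0,0,0]],[[22,-8.1,0],[0,0,0]],[[22,-8.1,0],[0,0,0]],[[22,-8.1,0],[0,0,0]],[[22,-8.1,0],[0,0,0]],[[18.8,-7,0],[0,0,0]]])

```text
t: 46.7
position: [461.9, 297.4, 198.2]
eef_rot: [0.792, 0.611, -0.0, -0.0]
ft_force: [1.7, 0.2, 0.7]
grip_width: 85.1
```

Request:
send_rows(deltas=[[[0,0,0],[0,0,-7.5]],[[0,0,0],[0,0,-7.5]],[[0,0,0],[0,0,-7.6]],[[0,0,0],[0,0,0]],[[0,0,0],[0,0,0]],[[0,0,0],[0,0,0]]])

```text
t: 47.3
position: [462.5, 296.1, 198.2]
eef_rot: [0.658, 0.753, -0.0, -0.0]
ft_force: [-0.3, 0.1, -0.6]
grip_width: 85.5
```

```bash
python3 to.py 462 296.7 92 8
```

```text
t 47.30 pos [462.5 296.1 198.2] yaw 7.76 grip 85.5 F [-0.3  0.1 -0.6] tilt 0.01 deg q6 1.88
now axes [  0.7  -0.4 106.2] turn z -0.24
after-turn axes [  0.7  -0.4 106.2]
```

Request:
send_rows(deltas=[[[0.5,-0.4,15],[0,0,-0.2]],[[0,0,20],[0,0,0]],[[0,0,20],[0,0,0]],[[0,0,20],[0,0,0]],[[0,0,16],[0,0,0]],[[0,0,10],[0,0,0]],[[0,0,5],[0,0,0]],[[0,0,0],[0,0,0]],[[0,0,0],[0,0,0]]])

```text
t: 48.2
position: [462.7, 296.7, 92.9]
eef_rot: [0.656, 0.755, 0.001, 0.0]
ft_force: [-0.9, 0.7, 0.1]
grip_width: 85.4
```

Request:
send_rows(deltas=[[[0,0,0],[0,0,0]],[[0,0,0],[0,0,0]],[[0,0,0],[0,0,0]],[[0,0,0],[0,0,0]],[[0,0,0],[0,0,0]],[[0,0,0],[0,0,0]],[[0,0,0],[0,0,0]],[[0,0,0],[0,0,0]],[[0,0,0],[0,0,0]],[[0,0,0],[0,0,0]]], jaw=255)

```text
t: 49.2
position: [462.8, 296.8, 93.1]
eef_rot: [0.656, 0.755, 0.001, 0.0]
ft_force: [0.3, 0.9, 4.4]
grip_width: 45.7
```

Request:
send_rows(deltas=[[[0,0,-10],[0,0,0]],[[0,0,-15],[0,0,0]],[[0,0,-20],[0,0,0]],[[0,0,-20],[0,0,0]],[[0,0,-20],[0,0,0]],[[0,0,-15],[0,0,0]],[[0,0,-8],[0,0,0]],[[0,0,0],[0,0,6]],[[0,0,0],[0,0,6]],[[0,0,0],[0,0,6.6]],[[0,0,0],[0,0,0]],[[0,0,0],[0,0,0]]])

```text
t: 50.4
position: [461.9, 296.3, 199.7]
eef_rot: [0.768, 0.64, -0.001, -0.0]
ft_force: [0.0, 0.4, -1.8]
grip_width: 45.3
```

```bash
python3 to.py 560 -111.8 200 -10.6
```

```text
t 50.40 pos [461.9 296.3 199.7] yaw -10.40 grip 45.3 F [ 0.   0.4 -1.8] tilt 0.07 deg q6 2.20
now axes [-3.837e+02  1.701e+02 -2.000e-01] turn z 0.2
after-turn axes [-3.831e+02  1.715e+02 -3.000e-01]
```

Request:
send_rows(deltas=[[[-10,4.5,0],[0,0,0.2]],[[-20,8.9,0],[0,0,0]],[[-20,8.9,0],[0,0,0]],[[-20,8.9,0],[0,0,0]],[[-20,8.9,0],[0,0,0]],[[-20,8.9,0],[0,0,0]],[[-20,8.9,0],[0,0,0]],[[-20,8.9,0],[0,0,0]],[[-20,8.9,0],[0,0,0]],[[-20,8.9,0],[0,0,0]],[[-20,8.9,0],[0,0,0]],[[-20,8.9,0],[0,0,0]],[[-20,8.9,0],[0,0,0]],[[-20,8.9,0],[0,0,0]],[[-20,8.9,0],[0,0,0]],[[-20,8.9,0],[0,0,0]],[[-20,8.9,0],[0,0,0]],[[-20,8.9,0],[0,0,0]],[[-20,8.9,0],[0,0,0]],[[-13,6.2,0],[0,0,0]]])

```text
t: 52.4
position: [558.7, -113.7, 200.1]
eef_rot: [0.77, 0.638, -0.0, 0.0]
ft_force: [-1.6, -0.0, -1.8]
grip_width: 45.7
```

Request:
send_rows(deltas=[[[0,0,15],[0,0,0]],[[0,0,20],[0,0,0]],[[0,0,15],[0,0,0]],[[0,0,0],[0,0,0]],[[0,0,0],[0,0,0]],[[0,0,0],[0,0,0]]])

```text
t: 53.0
position: [559.3, -111.4, 151.1]
eef_rot: [0.77, 0.638, 0.0, 0.001]
ft_force: [-0.1, -0.3, -1.6]
grip_width: 45.5
```

```bash
python3 to.py 560 -111.8 91 -10.6
python3 - <<'E'
from h import *
q=snap('scene','b13.png')
cv2.imwrite('pics/c13.png',cv2.resize(q['color'][130:230,230:360],(780,600),interpolation=3))
E
```

```text
t 53.00 pos [ 559.3 -111.4  151.1] yaw -10.69 grip 45.5 F [-0.1 -0.3 -1.6] tilt 0.09 deg q6 1.44
now axes [-0.3  0.6 60.1] turn z -0.09
after-turn axes [-0.3  0.7 60.1]
```

View pics/c13.png

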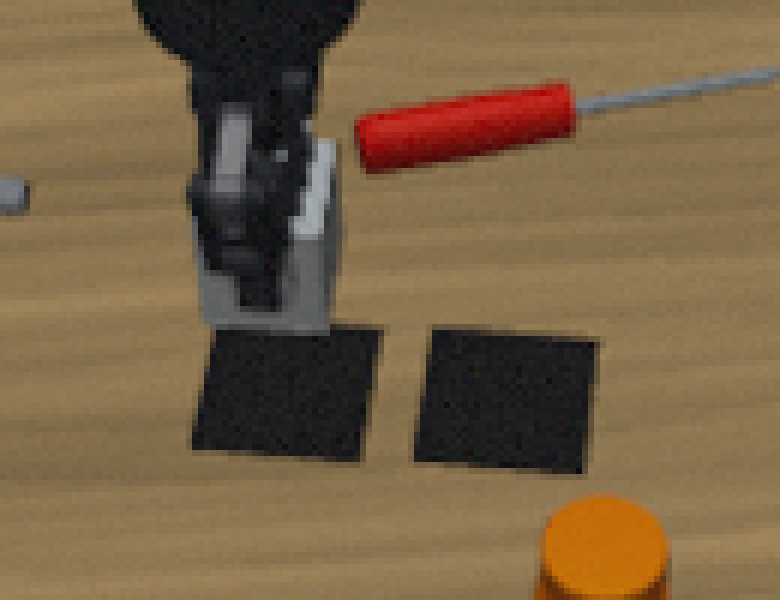

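Run:
```python
from h import *
q=r.grab_frame('scene')
for C in([(215,326),(383,328),(361,462),(192,450)],[(433,327),(600,342),(584,474),(414,461)]):
    W=np.array([atz(q,230+x/6-.4,130+y/6-.4,3)[:2] for x,y in C]);print(W.mean(0),np.hypot(*(W-np.roll(W,1,0)).T))
```

```text
[ 564.07785836 -112.02421581] [60.72726487 65.68879821 65.49918568 64.15125869]
[576.77747811 -28.51150195] [65.50831645 65.56458758 64.20332214 64.1155633 ]
```

Request:
send_rows(deltas=[[[0,0.6,15],[0,0,0]],[[0,0,18],[0,0,0]],[[0,0,12],[0,0,0]],[[0,0,7],[0,0,0]],[[0,0,4],[0,0,0]],[[0,0,0],[0,0,0]],[[0,0,0],[0,0,0]]])

```text
t: 53.8
position: [559.9, -111.9, 94.8]
eef_rot: [0.77, 0.638, 0.0, 0.0]
ft_force: [-0.6, -0.2, -1.1]
grip_width: 45.2
```

Request:
send_rows(deltas=[[[0,0,0.8],[0,0,0]],[[0,0,0.8],[0,0,0]],[[0,0,0],[0,0,0]],[[0,0,0],[0,0,0]]])

```text
t: 54.2
position: [559.5, -111.8, 92.8]
eef_rot: [0.77, 0.638, 0.0, 0.0]
ft_force: [-0.8, -0.4, -2.0]
grip_width: 45.4
```

Request:
send_rows(deltas=[[[0,0,0.7],[0,0,0]],[[0,0,0.7],[0,0,0]],[[0,0,0],[0,0,0]],[[0,0,0],[0,0,0]]])

```text
t: 54.6
position: [559.6, -111.8, 92.2]
eef_rot: [0.77, 0.638, 0.0, 0.0]
ft_force: [-1.5, -0.1, 4.9]
grip_width: 45.4
```

Request:
send_rows(deltas=[[[0,0,0.5],[0,0,0]],[[0,0,0],[0,0,0]],[[0,0,0],[0,0,0]]])

```text
t: 54.9
position: [559.6, -111.8, 92.2]
eef_rot: [0.77, 0.638, 0.0, 0.0]
ft_force: [-3.3, 0.9, 7.2]
grip_width: 45.5
```

Request:
send_rows(deltas=[[[0,0,0],[0,0,0]],[[0,0,0],[0,0,0]],[[0,0,0],[0,0,0]],[[0,0,0],[0,0,0]],[[0,0,0],[0,0,0]],[[0,0,0],[0,0,0]],[[0,0,0],[0,0,0]],[[0,0,0],[0,0,0]]], jaw=0)

```text
t: 55.7
position: [559.4, -111.8, 90.7]
eef_rot: [0.77, 0.638, 0.0, -0.0]
ft_force: [-0.3, -0.5, -0.1]
grip_width: 85.5
```

Request:
send_rows(deltas=[[[0,0,-10],[0,0,0]],[[0,0,-20],[0,0,0]],[[0,0,-25],[0,0,0]],[[0,0,-25],[0,0,0]],[[0,0,-25],[0,0,0]],[[0,0,0],[0,0,-6]],[[0,0,0],[0,0,-6]],[[0,0,0],[0,0,-6.6]],[[0,0,0],[0,0,0]],[[0,0,0],[0,0,0]]])

```text
t: 56.7
position: [559.6, -111.8, 196.3]
eef_rot: [0.658, 0.753, 0.0, 0.0]
ft_force: [-0.1, 0.2, -0.5]
grip_width: 85.2
```

```bash
python3 to.py 449 386.2 200 8
```

```text
t 56.70 pos [ 559.6 -111.8  196.3] yaw 7.73 grip 85.2 F [-0.1  0.2 -0.5] tilt 0.04 deg q6 1.12
now axes [508.3 -42.5  -3.9] turn z -0.27
after-turn axes [508.5 -40.2  -3.7]
```

Request:
send_rows(deltas=[[[14,-1.1,0],[0,0,-0.3]],[[26,-2,0],[0,0,0]],[[26,-2,0],[0,0,0]],[[26,-2,0],[0,0,0]],[[26,-2,0],[0,0,0]],[[26,-2,0],[0,0,0]],[[26,-2,0],[0,0,0]],[[26,-2,0],[0,0,0]],[[26,-2,0],[0,0,0]],[[26,-2,0],[0,0,0]],[[26,-2,0],[0,0,0]],[[26,-2,0],[0,0,0]],[[26,-2,0],[0,0,0]],[[26,-2,0],[0,0,0]],[[26,-2,0],[0,0,0]],[[26,-2,0],[0,0,0]],[[26,-2,0],[0,0,0]],[[26,-2,0],[0,0,0]],[[26,-2,0],[0,0,0]],[[26,-2,0],[0,0,0]]])

```text
t: 58.7
position: [447.2, 387.1, 195.8]
eef_rot: [0.655, 0.756, -0.0, -0.0]
ft_force: [0.5, -0.3, -0.2]
grip_width: 85.5
```

Request:
send_rows(deltas=[[[0,0,0],[0,0,0]],[[0,0,0],[0,0,0]],[[0,0,0],[0,0,0]],[[0,0,0],[0,0,0]]])

```text
t: 59.1
position: [448.7, 384.8, 195.8]
eef_rot: [0.655, 0.755, -0.0, 0.0]
ft_force: [0.0, 0.3, -0.1]
grip_width: 85.4
```

```bash
python3 to.py 449 386.2 99 8
```

```text
t 59.10 pos [448.7 384.8 195.8] yaw 8.10 grip 85.4 F [ 0.   0.3 -0.1] tilt 0.02 deg q6 2.03
now axes [ 1.4  0.5 96.8] turn z 0.1
after-turn axes [ 1.3  0.5 96.8]
```

Request:
send_rows(deltas=[[[1,0.5,15],[0,0,0]],[[0,0,20],[0,0,0]],[[0,0,20],[0,0,0]],[[0,0,20],[0,0,0]],[[0,0,13],[0,0,0]],[[0,0,8],[0,0,0]],[[0,0,0],[0,0,0]],[[0,0,0],[0,0,0]]])

```text
t: 59.9
position: [449.3, 386.7, 100.2]
eef_rot: [0.655, 0.756, 0.0, 0.0]
ft_force: [0.4, -0.7, 1.0]
grip_width: 85.5
```

Request:
send_rows(deltas=[[[0,0,0],[0,0,0]],[[0,0,0],[0,0,0]],[[0,0,0],[0,0,0]],[[0,0,0],[0,0,0]],[[0,0,0],[0,0,0]],[[0,0,0],[0,0,0]],[[0,0,0],[0,0,0]],[[0,0,0],[0,0,0]],[[0,0,0],[0,0,0]],[[0,0,0],[0,0,0]]], jaw=255)

```text
t: 60.9
position: [449.7, 387.2, 101.2]
eef_rot: [0.655, 0.756, 0.001, 0.0]
ft_force: [-0.2, 1.0, 5.7]
grip_width: 45.9
```

Request:
send_rows(deltas=[[[0,0,-10],[0,0,0]],[[0,0,-15],[0,0,0]],[[0,0,-20],[0,0,0]],[[0,0,-20],[0,0,0]],[[0,0,-20],[0,0,0]],[[0,0,-15],[0,0,0]],[[0,0,0],[0,0,6]],[[0,0,0],[0,0,6]],[[0,0,0],[0,0,6.6]],[[0,0,0],[0,0,0]],[[0,0,0],[0,0,0]],[[0,0,0],[0,0,0]]])

```text
t: 62.1
position: [448.9, 386.6, 199.7]
eef_rot: [0.768, 0.641, -0.0, -0.0]
ft_force: [0.8, -0.1, -1.6]
grip_width: 45.9
```

```bash
python3 to.py 575.5 -27.6 200 -10.6
```

```text
t 62.10 pos [448.9 386.6 199.7] yaw -10.34 grip 45.9 F [ 0.8 -0.1 -1.6] tilt 0.02 deg q6 2.35
now axes [-3.847e+02  1.989e+02 -3.000e-01] turn z 0.26
after-turn axes [-3.838e+02  2.006e+02 -3.000e-01]
```

Request:
send_rows(deltas=[[[-10,5.2,0],[0,0,0.3]],[[-20,10.4,0],[0,0,0]],[[-20,10.4,0],[0,0,0]],[[-20,10.4,0],[0,0,0]],[[-20,10.4,0],[0,0,0]],[[-20,10.4,0],[0,0,0]],[[-20,10.4,0],[0,0,0]],[[-20,10.4,0],[0,0,0]],[[-20,10.4,0],[0,0,0]],[[-20,10.4,0],[0,0,0]],[[-20,10.4,0],[0,0,0]],[[-20,10.4,0],[0,0,0]],[[-20,10.4,0],[0,0,0]],[[-20,10.4,0],[0,0,0]],[[-20,10.4,0],[0,0,0]],[[-20,10.4,0],[0,0,0]],[[-20,10.4,0],[0,0,0]],[[-20,10.4,0],[0,0,0]],[[-20,10.4,0],[0,0,0]],[[-13.8,8.2,0],[0,0,0]]])

```text
t: 64.1
position: [574.6, -29.9, 199.7]
eef_rot: [0.77, 0.637, -0.0, 0.0]
ft_force: [-0.9, -0.3, -2.4]
grip_width: 45.9
```

Request:
send_rows(deltas=[[[0,0,15],[0,0,0]],[[0,0,20],[0,0,0]],[[0,0,15],[0,0,0]],[[0,0,0],[0,0,0]],[[0,0,0],[0,0,0]],[[0,0,0],[0,0,0]]])

```text
t: 64.7
position: [575.1, -27.5, 150.6]
eef_rot: [0.77, 0.638, 0.001, 0.001]
ft_force: [0.9, -0.4, -1.8]
grip_width: 45.9
```

```bash
python3 to.py 575.7 -27.7 100 -10.6
python3 - <<'E'
from h import *
q=snap('scene','b14.png')
cv2.imwrite('pics/c14.png',cv2.resize(q['color'][130:230,230:360],(780,600),interpolation=3))
E
```

```text
t 64.70 pos [575.1 -27.5 150.6] yaw -10.69 grip 45.9 F [ 0.9 -0.4 -1.8] tilt 0.09 deg q6 1.59
now axes [-0.1  0.5 50.6] turn z -0.09
after-turn axes [-0.1  0.6 50.6]
```

View pics/c14.png

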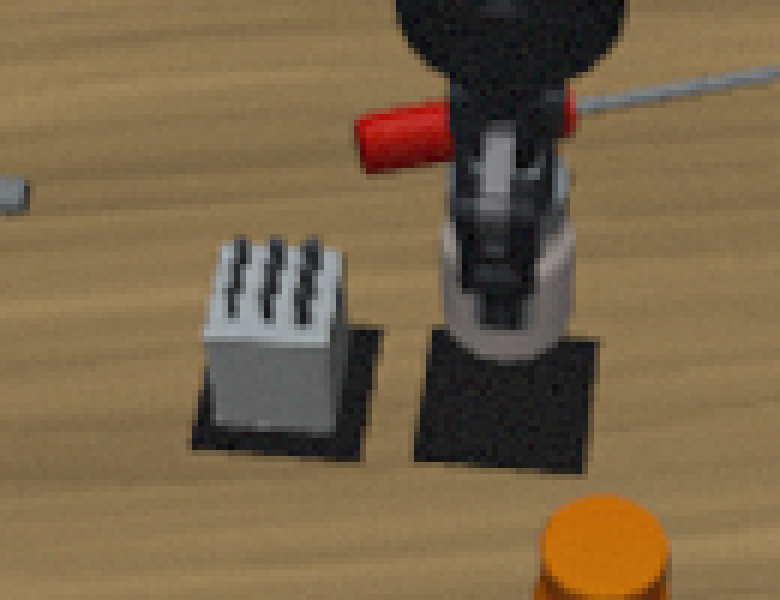

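Request:
send_rows(deltas=[[[0,0.4,15],[0,0,0]],[[0,0,16],[0,0,0]],[[0,0,10],[0,0,0]],[[0,0,5],[0,0,0]],[[0,0,2],[0,0,0]],[[0,0,0],[0,0,0]],[[0,0,0],[0,0,0]]])

```text
t: 65.45
position: [575.6, -28.0, 102.5]
eef_rot: [0.77, 0.638, 0.0, 0.001]
ft_force: [0.7, -0.5, -2.3]
grip_width: 45.9
```

Request:
send_rows(deltas=[[[0,0,0.8],[0,0,0]],[[0,0,0.8],[0,0,0]],[[0,0,0],[0,0,0]],[[0,0,0],[0,0,0]]])

```text
t: 65.85
position: [575.2, -27.9, 100.3]
eef_rot: [0.77, 0.638, 0.0, 0.0]
ft_force: [0.3, -0.1, -2.8]
grip_width: 45.4
```

Request:
send_rows(deltas=[[[0,0,0.7],[0,0,0]],[[0,0,0.7],[0,0,0]],[[0,0,0],[0,0,0]],[[0,0,0],[0,0,0]]])

```text
t: 66.25
position: [575.2, -27.9, 100.3]
eef_rot: [0.77, 0.638, 0.0, 0.0]
ft_force: [-3.7, 0.1, 6.1]
grip_width: 45.7
```

Request:
send_rows(deltas=[[[0,0,0.4],[0,0,0]],[[0,0,0],[0,0,0]],[[0,0,0],[0,0,0]]])

```text
t: 66.55
position: [575.2, -27.9, 100.3]
eef_rot: [0.77, 0.638, 0.0, 0.0]
ft_force: [-3.7, 0.5, 7.1]
grip_width: 45.7
```

Contact again. I open, rise and back off towards the base so that both cameras can see.

Request:
send_rows(deltas=[[[0,0,0],[0,0,0]],[[0,0,0],[0,0,0]],[[0,0,0],[0,0,0]],[[0,0,0],[0,0,0]],[[0,0,0],[0,0,0]],[[0,0,0],[0,0,0]],[[0,0,0],[0,0,0]],[[0,0,0],[0,0,0]]], jaw=0)

```text
t: 67.35
position: [575.0, -27.9, 98.2]
eef_rot: [0.77, 0.638, -0.0, -0.0]
ft_force: [-0.0, -0.3, -0.7]
grip_width: 85.4
```

Request:
send_rows(deltas=[[[0,0,-10],[0,0,0]],[[0,0,-20],[0,0,0]],[[0,0,-25],[0,0,0]],[[0,0,-25],[0,0,0]],[[0,0,-25],[0,0,0]],[[0,0,-25],[0,0,0]],[[15,-25,0],[0,0,0]],[[25,-25,0],[0,0,0]],[[25,-25,0],[0,0,0]],[[25,-25,0],[0,0,0]],[[25,-25,0],[0,0,0]],[[25,-20,0],[0,0,0]],[[25,0,0],[0,0,0]],[[25,0,0],[0,0,0]],[[15,0,0],[0,0,0]],[[0,0,0],[0,0,0]],[[0,0,0],[0,0,0]],[[0,0,0],[0,0,0]]])

```text
t: 69.15
position: [470.8, 199.7, 228.4]
eef_rot: [0.77, 0.638, -0.0, 0.0]
ft_force: [-0.5, 0.4, -0.5]
grip_width: 85.5
```

```bash
python3 to.py
python3 - <<'E'
from fit import *
np.set_printoptions(precision=1,suppress=True)
q=snap('scene','scene9.png');p=snap('top','top9.png')
P0=pickle.load(open('f0.pkl','rb'))
for n,P in(('scene',q),('top',p)):
    for th,ob,x in(('pot_center','pot',[575,-27.5,-19]),('bitblock_center','blk',[560,-112,-19])):
        for d in r.tip_of(P,th)[:3]: print(n,th,np.array(d['position']),round(d['score'],2))
        for d in r.regions_of(P,th):
            ys,xs=np.nonzero(d['mask']);c=proj(P,[x[0],x[1],40])
            if len(xs) and np.hypot(xs.mean()-c[0],ys.mean()-c[1])<20: print('  fit',*fit([(P,d['mask'].astype(np.float32))],M[ob],x));break
    for th in('shaft_center','driver','battery'):
        for d in r.tip_of(P,th)[:2]: print(n,th,np.array(d['position']),round(d['score'],2))
E
```

```text
t 69.15 pos [470.8 199.7 228.4] yaw -10.79 grip 85.5 F [-0.5  0.4 -0.5] tilt 0.04 deg q6 2.03
scene pot_center [693.   -7.5  35.4] 0.89
scene pot_center [575.3 -27.7  40.6] 0.68
  fit [574.3 -29.1 -11.8] -0.9276748895645142
scene bitblock_center [452.6 339.2   1.7] 0.67
  fit [ 558.4 -113.1  -16.5] -0.9426077604293823
scene shaft_center [ 464.3 -324.7   42.8] 0.57
scene driver [428.8  11.7   2.3] 0.56
scene battery [748.6 168.2  -2. ] 0.86
top pot_center [572.9 -31.2  39.3] 0.86
top pot_center [698.6  -9.1  35.8] 0.58
  fit [576.4 -27.7 -18.7] -0.9395528435707092
top bitblock_center [ 561.2 -112.6   39.8] 0.58
  fit [ 560.6 -112.4  -19. ] -0.9463750123977661
top shaft_center [ 459.7 -321.9   45. ] 0.7
top driver [434.3  10.8   2.9] 0.78
top battery [750.2 167.3   0.7] 0.65
top battery [576.9 -31.5   2. ] 0.28
```

View pics/scene9.png

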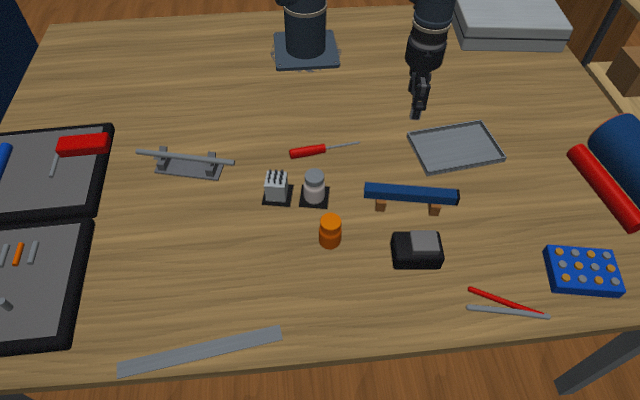

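View pics/top9.png

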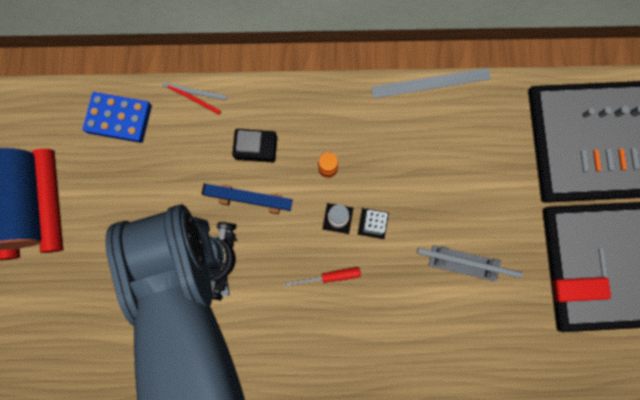

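Everything is in place: in the scene image the pot is at (315,188), the block at (276,187) and the shaft across both notches at (187,158). The screwdriver and battery have not moved. I hand in.

```bash
python3 -c "
from plant import r
print(r.hand_in())"
```

```text
the job is handed in; nothing more can be done
None
```

I finished the job and handed it in at about 70 s; no verdict was reported. The pot and then the block went upright into the tray. I drew the shaft out in two pulls, regripping near its middle, and laid it in the V cradle. The block and the pot then went back on their own pads.

**Last checks:**
- **Pot and block:** In each camera, the fitted positions are within about 2 mm of the same fit at the start. Both look upright.
- **Shaft:** It lies in both notches. The estimates put its middle 0 to 4 mm from the measured cradle centre, and its direction matches to within 0.1°.
- **Screwdriver and battery:** Their estimates moved by no more than about 5 mm, which is about the detector's error.
- **Arm:** The gripper is open and clear of everything.

**Checks that disagreed:**
- **Camera offset:** The two cameras differ from each other by 1 to 5 mm on the same object, which is about what the calibration and detector errors allow.
- **False hits:** The pot detector also reported the orange look-alike, and the block detector gave one false hit on the empty tray. I left both out after comparing them with the pictures.

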